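Seat a dimmer board with its ejector levers

TASK

Take the dimmer board out of the wooden stand by its black handle, stand it in the connector of the grey rack between the open orange levers, either way round, and let go of it. Then seat it with the levers alone, not by pressing on or holding the board: swing them inward a little at a time, by turns, so that the board goes down level, until you feel both ends bottom in the connector; push gently, a lever must never get more than 25 N, and leave the other things on the bench alone.

Things in the scene. Friction and masses are not known exactly. Their poses are not given: they have to be found in the camera images.
- board: The dimmer board: upright aluminium card 140 mm long (its y), 6 mm thick (its x), 76 mm high, parts standing out 16 mm on its -x side, black handle on top (100 mm overall). Loose, about 0.2 kg. Origin at the middle of its rounded lower edge, z up. At each end an 8 mm steel pin along x, 82 mm from the middle, 38 mm above the lower edge.
- board_grip (a point): Centre of the board's black handle, 88 mm above the board's lower edge; the handle is 13 mm thick (board x), 60 mm long (board y) and 24 mm high. Axes as the board's.
- stand: Light wooden stand, 70 x 150 mm, 30 mm high, fixed to the bench, origin at the centre of its underside. The board stands in its slot (9 mm wide, along the stand's y axis, its floor 8 mm above the bench, 22 mm deep, open at both ends).
- rack: Grey base plate 76 x 236 mm, 10 mm thick, fixed to the bench, with a black connector housing along its y axis in the middle and a lever bracket at each end. Origin at the centre of its underside, z up.
- slot (a point): Middle of the connector slot's mouth, 50 mm above the bench, axes as the rack's. The slot, along y, is 8.5 x 144 mm with flared lips. A lowered board rests on sprung contacts, its lower edge about 27 mm above the bench. Home is 9 to 13 mm lower: the seat is out of sight, its height differs from start to start (lower edge at 14 to 18 mm) and must be felt.
- lever_left (a joint): Orange ejector lever at the rack's left (+ y) end, hinged along rack x. Rad, growing as its knob swings outward; the 75 mm arm leans (value - 0.50) outward of vertical. Stays where left. Starts open, 1.05 to 1.20. Swung in, its hook meets the board's pin near 0.55, then drives it down about 24 mm per rad, against 3 to 12 N at the knob. Home is a hard stop, anywhere from -0.1 to 0.2.
- lever_right (a joint): Orange ejector lever at the rack's right (- y) end, hinged along rack x. Rad, growing as its knob swings outward; the 75 mm arm leans (value - 0.50) outward of vertical. Stays where left. Starts open, 1.05 to 1.20. Swung in, its hook meets the board's pin near 0.55, then drives it down about 24 mm per rad, against 3 to 12 N at the knob. Home is a hard stop, anywhere from -0.1 to 0.2.
- lever_left_tip (a point): Centre of the 16 mm ball knob at the end of the left lever, 75 mm from its hinge.
- lever_right_tip (a point): Centre of the 16 mm ball knob at the end of the right lever, 75 mm from its hinge.
- lever_left_hinge (a point): Point on the left lever's hinge axis, fixed to the rack 106 mm to the +y side of its middle and 59 mm above the bench; axes as the rack's.
- lever_right_hinge (a point): Point on the right lever's hinge axis, fixed to the rack 106 mm to the -y side of its middle and 59 mm above the bench; axes as the rack's.
- finial: Bystander: dark turned wooden finial, 34 mm wide, 62 mm high; origin at its underside.
- tape_measure: Bystander: yellow tape measure, 64 x 71 x 35 mm; origin at its underside.
- elec_tape: Bystander: black roll of tape, 60 mm across, 20 mm high; origin at its underside.
- lamp_holder: Bystander: cream and brass lamp holder, 37 mm wide, 47 mm high; origin at its underside.

How it is judged:
By the outcome, as a careful person would: the job done as asked, in the order asked, and still so for the second after the job is handed in, with the robot touching nothing.
It also fails if it takes over 72 s, if anything falls off the work surface, if the arm or the gripper's body presses on something with over 40 N, if the wrist force passes 120 N, or if a joint passes its speed limit or range.

ROBOT

A 6-joint arm with a two-finger parallel gripper is mounted at the origin on a cart in front of the work surface, level with it; the furniture and walls round the work are solid. World frame = base frame: x ahead of the robot, y to its left, z up, the work surface at z = 0. Lengths are in mm, angles in rad, forces in N, time in s.
With the tool pointing down it reaches from about 375 to 900 mm from the base axis. Payload 3.1 kg.
Tool frame: the origin (TCP) lies on the centre line of the jaws, within the pads' length; the fingertips stand 8 mm ahead of it and the grasp point (between the pads) lies 11 mm behind it; z points along the fingers, y is the direction in which the jaws open and shut (so a half turn about z gives the same grasp; the last joint's range is limited). The gripper opens to 85 mm and grips with 20 to 120 N. Pads are 22 mm wide; open, the fingers measure 114 mm over their backs; the gripper's body (76 mm by 85 mm) begins 54 mm behind the grasp point. The pads swing forward as they close: fully open they stand 13 mm farther back than shut.
Start: joints at [-1.452, 0.527, 1.433, -0, 1.181, -0.178], TCP at [183.409, -597.459, 239.31] pointing down, gripper open.
Joint ranges: [-3.08, 3.08], [-0.75, 2.2], [0.22, 2.44], [-1.43, 4.57], [0, 2.65], [-2.85, 2.85]. Speed limits (rad/s): [2.79, 2.79, 3.14, 3.14, 3.14, 3.14].

INTERFACE

Orientations are given as a rotation vector (axis times angle).
In Python, from plant import telemetry, optics, ticket gives the robot as it stands. The module is installed in compiled form; this text tells all that it offers.
- The arm moves only by the tool carry_out, never from a script. Its argument "commands" is a list of rows, each a list of 6 numbers: the shift along the tool's x, y, z in cm, then the turn, a rotation vector about the tool's x, y, z in degrees. A call has 1 to 5 rows; each row is the pose to reach, as a shift and turn from the pose commanded when the call began, along the tool's axes at that moment; what a row does not reach only later rows make up. A row lasts 1/8 s, in which the tool goes at most 62.5 mm and 10.7 degrees, less where a joint would pass 70% of its speed; a pose out of reach is approached as far as the arm can. A call with a gripper value outside its range is refused whole. "gripper" is the closure, from 0 (fully open) to 1 (shut), set as the call begins (left out, the last holds). The fingers move at their own pace and stop on an object; the grip force is fixed at half the most. Time passes only in rows, so rows that repeat a pose let the fingers close. It gives the time, the measured TCP pose, the force and the opening at its end, in the units of the state.
- telemetry.observe(): the state, without advancing time (a new reading comes with each control period).
- optics.get_image(name): name is "scene" or "side" or "wrist"; returns (picture, depth): 384x512x3 uint8, red, green, blue; 384x512 float32, mm along the optical axis (not along the pixel's ray), 0 where there is no reading.
- optics.get_calibration(name): a dict with "vertical_fov" (degrees; the focal length in pixels is half the picture's height over the tangent of half this angle, whatever the lens; pixels are square), "cx", "cy" (the principal point, pixels), "rvec" (rotation vector, rad) and "tvec" (3), from world to camera coordinates, as OpenCV has them. Camera axes: x right, y down, z forward; pixel columns grow to the right and rows downward; lengths in mm; the calibration is good to about 2 mm. The wrist camera is an equidistant fisheye: a pixel r from the principal point sees the ray r / f radians off the axis. A picture is of the moment at which its call begins: read the wrist's pose just before it. get_calibration takes no time and is no camera call; for the wrist camera it gives the pose at the moment of the call.
- ticket.sign_off(): hands the job in, once; it reports no verdict.
The state is a dict: "clock": time; "q": joint angles; "dq": joint speeds; "joint_torque": joint torques, N m; "tcp_pos": TCP position; "tcp_rot": TCP orientation; "ft_force": force on the tool from outside, world axes, zero at the start; "moment": the same for the moment, N m; "opening": finger opening in mm.
Only numpy, scipy, OpenCV 4.12 (cv2) and the standard library are available. Lean on these libraries where they do the work, as an engineer would, in place of code of your own. Each camera call takes 0.05 s, during which the arm holds its last target. There are 200 camera calls.

## Working session

There is one attempt and no reset: what is moved stays moved. The work goes in short steps, Python scripts to look and compute and a tool call to move; the robot and the scene stay as the last step left them, time stands still between calls to the robot, and variables do not carry over. Pictures are saved under pics/ and viewed, about 8 in all and at most 12, crops included, and the job is handed in when it is done.

Besides the shell and the picture viewer there is one more tool, called after "Request:" as name([rows], argument=value, ...), one row to a line, values as JSON. carry_out: Moves the arm, as the interface text tells. Its arguments: {"type":"object","properties":{"commands":{"type":"array","items":{"type":"array","items":{"type":"number"}}},"gripper":{"type":"number"}},"required":["commands"]}

```bash
mkdir -p pics
cat > h.py <<'E'
import numpy as np, cv2
from scipy.spatial.transform import Rotation as R
from plant import telemetry, optics, ticket
def cal(n):
    c=optics.get_calibration(n); f=192/np.tan(np.radians(c["vertical_fov"])/2)
    return f,c["cx"],c["cy"],R.from_rotvec(np.ravel(c["rvec"])).as_matrix(),np.ravel(c["tvec"])
def snap(n):
    c=cal(n); p,d=optics.get_image(n); np.savez(n+'.npz',p=p,d=d,f=c[0],cx=c[1],cy=c[2],R=c[3],t=c[4]); return p,d
def cloud(n):
    z=np.load(n+'.npz'); d=z['d']; v,u=np.mgrid[:384,:512]
    x=(u-z['cx'])/z['f']; y=(v-z['cy'])/z['f']
    if n=='wrist':
        r=np.hypot(x,y)+1e-9; s=np.tan(r)/r; x=x*s;y=y*s
    P=np.stack([x*d,y*d,d],-1)
    W=(P-z['t'])@z['R']; W[d<=0]=np.nan
    return z['p'],W
def proj(n,X):
    z=np.load(n+'.npz'); c=z['R']@np.array(X)+z['t']
    x,y=c[:2]/c[2]
    if n=='wrist':
        r=np.hypot(x,y)+1e-9; s=np.arctan2(r*c[2],c[2])/r; x*=s;y*=s
    return z['f']*x+z['cx'],z['f']*y+z['cy']
E
python3 - <<'E'
from h import *
s=telemetry.observe(); print({k:np.round(v,3) for k,v in s.items()})
for n in ('scene','side','wrist'):
    p,d=snap(n); print(n,cal(n))
    cv2.imwrite(f'pics/{n}0.png',cv2.resize(p[...,::-1],(800,600)) )
E
```

```text
{'clock': np.float64(0.0), 'q': array([-1.452,  0.528,  1.434, -0.   ,  1.181, -0.179]), 'dq': array([-0.   , -0.002, -0.001,  0.   ,  0.001, -0.002]), 'joint_torque': array([-0.0000e+00, -4.4235e+01, -1.7803e+01, -0.0000e+00,  8.0000e-03,
       -0.0000e+00]), 'tcp_pos': array([ 183.32 , -596.79 ,  238.335]), 'tcp_rot': array([-3.105, -0.466, -0.   ]), 'ft_force': array([0.292, 0.44 , 0.179]), 'moment': array([-0.009, -0.087,  0.019]), 'opening': np.float64(85.324)}
scene (np.float64(349.8486822234937), 260.6979471904865, 190.18421894118444, array([[-0.69503229, -0.7188984 ,  0.01073338],
       [-0.56421034,  0.53610484, -0.62789991],
       [ 0.44564202, -0.4424666 , -0.77822008]]), array([ 312.72766686,  321.71191073, 1289.15642183]))
side (np.float64(388.9628585395481), 251.1830516295873, 190.03973098937718, array([[ 0.99878991, -0.04193913, -0.02568698],
       [-0.04247967, -0.4724863 , -0.88031368],
       [ 0.02478284,  0.8803396 , -0.47369611]]), array([-468.38326898,  131.75348175, 1539.20718874]))
wrist (np.float64(297.3186396354542), 253.28267581299343, 188.4989697804738, array([[ 0.29275406, -0.95618598, -0.00185466],
       [-0.90380172, -0.2773478 ,  0.32591509],
       [-0.31214982, -0.09373672, -0.94539723]]), array([-624.83412798,  -41.30353931,  381.79748111]))
```

View pics/scene0.png

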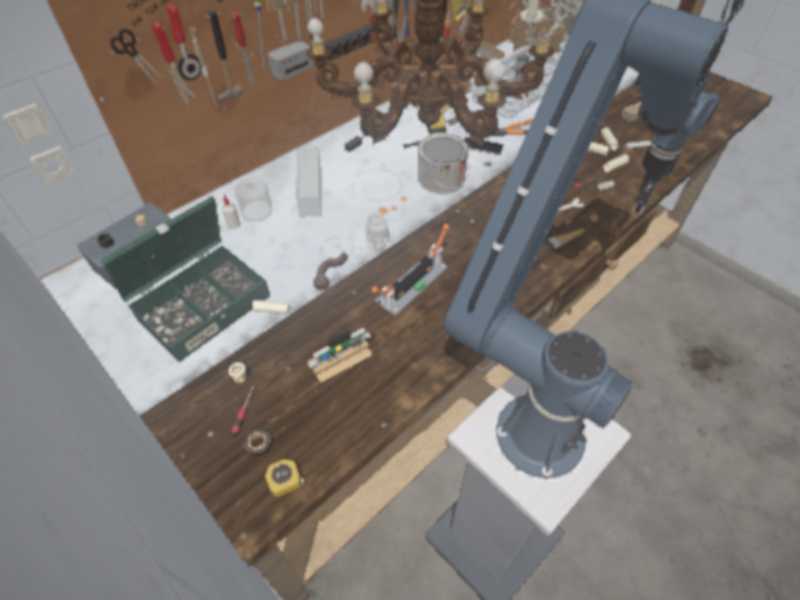

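View pics/side0.png

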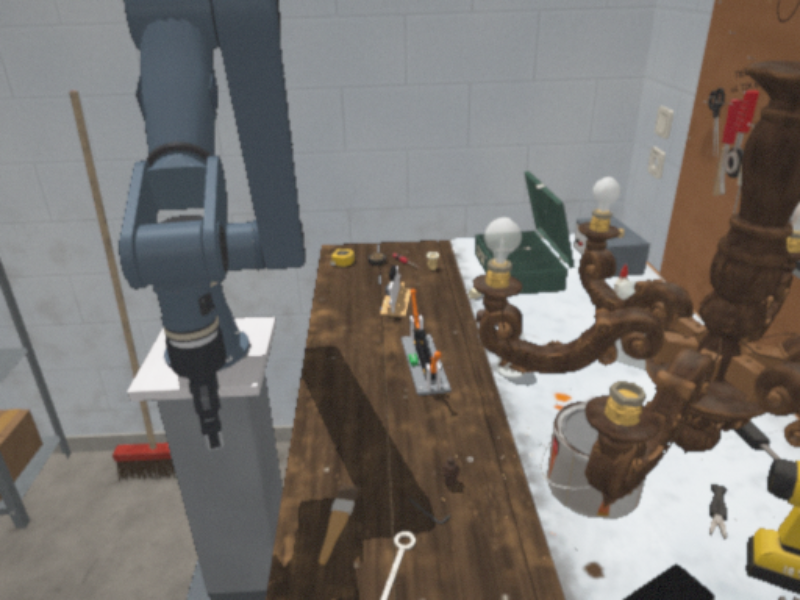

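The scene view shows the board in its stand near (340,352) and the rack at (410,283), with one lever open at (442,238) and another near (380,290). A chandelier hangs behind them. Next I'll localise these from depth.

Run:
```python
from h import *
p,W=cloud('scene')
def at(u,v): # 800x600 coords
    u=int(u*.64);v=int(v*.64); return np.round(np.nanmedian(W[v-1:v+2,u-1:u+2].reshape(-1,3),0))
for n,c in dict(board=(340,352),handle=(345,340),stand=(345,365),rack=(418,285),lv1=(444,230),lv2=(376,289),conn=(410,275),chand=(380,130),chand2=(430,110),chR=(480,120),can=(440,150),jar=(375,235),cream=(237,370),tape=(258,440),cyl=(310,180)).items(): print(n,at(*c))
hsv=cv2.cvtColor(p,cv2.COLOR_RGB2HSV)
o=(hsv[...,0]>5)&(hsv[...,0]<15)&(hsv[...,1]>170)&(hsv[...,2]>150)
n,l,st,c=cv2.connectedComponentsWithStats(o.astype(np.uint8))
for i in range(1,n):
    if st[i,4]>8: print(st[i],np.round(np.nanmedian(W[l==i],0)),np.round(np.nanmax(W[l==i],0)))
# points above bench near objects
m=(W[...,2]>12)&(W[...,2]<140)&(W[...,0]>350)&(W[...,0]<750)&(W[...,1]>-250)&(W[...,1]<500)
q=W[m]; img=np.zeros((500,750),np.float32)
for a,b,z in q:
    iy,ix=int((a-300)),int(500-b)
    if 0<=iy<500 and 0<=ix<750: img[499-iy,ix]=max(img[499-iy,ix],z)
vis=cv2.applyColorMap((cv2.dilate(img,np.ones((4,4)))*1.8).clip(0,255).astype(np.uint8),cv2.COLORMAP_JET)
cv2.imwrite('pics/top.png',vis)
# chandelier lowest
m=(W[...,0]>400)&(W[...,0]<1200)&(W[...,1]>-600)&(W[...,1]<500)&(W[...,2]>200)
q=W[m]
for x0 in range(400,1000,50):
    k=q[(q[:,0]>=x0)&(q[:,0]<x0+50)]
    if len(k): print(x0,len(k),k.min(0).round(),k.max(0).round())
```

```text
board [480. 210.  41.]
handle [471. 197.  93.]
stand [464. 213.   6.]
rack [ 514. -101.   22.]
lv1 [ 552. -240.  116.]
lv2 [524.  45. 118.]
conn [543. -99.  39.]
chand [ 848. -271.  286.]
chand2 [ 891. -522.  224.]
chR [ 640. -456.  337.]
can [ 818. -496.  117.]
jar [ 716. -123.   60.]
cream [619. 425.  38.]
tape [448. 487.  -1.]
cyl [1018. -118.   88.]
550 91 [ 580. -500.  299.] [ 600. -437.  484.]
600 528 [ 600. -506.  243.] [ 650. -428.  507.]
650 103 [ 650. -498.  240.] [ 700. -452.  401.]
700 125 [ 700. -524.  250.] [ 750. -473.  323.]
750 199 [ 750. -541.  259.] [ 800. -487.  366.]
800 412 [ 801. -553.  259.] [ 850. -201.  481.]
850 954 [ 850. -599.  218.] [ 900. -195.  487.]
900 1646 [ 900. -598.  200.] [950. 499. 537.]
950 342 [ 950. -573.  200.] [1000.  407.  532.]
```

View pics/top.png

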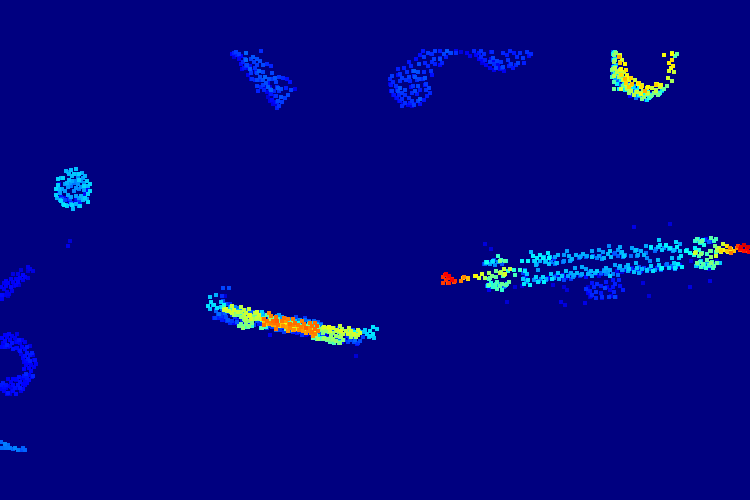

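```bash
cat >> h.py <<'E'
import os
def Rt(psi,tilt=0):
    "tool down, y axis at angle psi (deg); then tilt deg about tool y"
    s,c=np.sin(np.radians(psi)),np.cos(np.radians(psi))
    return np.array([[-s,c,0],[c,s,0],[0,0,-1.]])@R.from_euler('y',tilt,degrees=True).as_matrix()
def load():
    if os.path.exists('cmd.npz'):
        z=np.load('cmd.npz'); return z['p'],z['R']
    return np.array([183.409,-597.459,239.31]),R.from_rotvec([-3.105,-.466,0]).as_matrix()
def sync():
    s=telemetry.observe(); p,r=load()
    print('t',round(s['clock'],2),'tcp',s['tcp_pos'].round(1),'err',(s['tcp_pos']-p).round(1),'rot err',np.degrees(R.from_matrix(r.T@R.from_rotvec(s['tcp_rot']).as_matrix()).magnitude()).round(2),'F',np.round(s['ft_force'],1),'M',np.round(s['moment'],2),'open',round(float(s['opening']),1))
def plan(wps,step=60,hold=0):
    "wps: (x,y,z,psi[,tilt]); prints calls and stores the commanded pose"
    p,r=load(); rows=[]
    for w in wps:
        P=np.array(w[:3],float); Q=Rt(*w[3:])
        rv=R.from_matrix(r.T@Q).as_rotvec()
        n=max(1,int(np.ceil(max(np.linalg.norm(P-p)/step,np.degrees(np.linalg.norm(rv))/10.5))))
        rows+=[(p+(P-p)*k/n, r@R.from_rotvec(rv*k/n).as_matrix()) for k in range(1,n+1)]
        p,r=P,Q
    rows+=[rows[-1]]*hold
    p,r=load()
    for i in range(0,len(rows),5):
        out=[]
        for P,Q in rows[i:i+5]:
            out.append([*np.round(r.T@(P-p)/10,2)+0., *np.round(np.degrees(R.from_matrix(r.T@Q).as_rotvec()),1)+0.])
        print([[float(x) for x in o] for o in out])
        p,r=p+r@np.array(out[-1][:3])*10, r@R.from_rotvec(np.radians(out[-1][3:])).as_matrix()
    np.savez('cmd.npz',p=p,R=r)
E
python3 - <<'E'
from h import *
plan([(430,-300,270,-50),(460,0,270,-25),(474,190,240,-9.7)],hold=1)
E
```

```text
[[4.62, -3.03, -0.43, 0.0, 0.0, -3.3], [9.23, -6.06, -0.86, 0.0, 0.0, -6.6], [13.85, -9.09, -1.3, 0.0, 0.0, -9.8], [18.46, -12.12, -1.73, -0.1, 0.0, -13.1], [23.08, -15.14, -2.16, -0.1, 0.0, -16.4]]
[[5.28, -1.61, -0.43, 0.0, 0.0, -3.3], [10.56, -3.21, -0.87, 0.0, 0.0, -6.5], [13.74, -7.1, -0.87, 0.0, 0.0, -10.7], [16.91, -11.0, -0.87, 0.0, 0.0, -14.9], [20.09, -14.89, -0.87, 0.0, 0.0, -19.0]]
[[4.27, -2.66, 0.01, 0.0, 0.0, -4.2], [8.54, -5.3, 0.01, 0.0, 0.0, -8.4], [12.81, -7.95, 0.01, 0.0, 0.0, -12.5], [16.79, -10.57, 0.76, 0.0, 0.0, -16.4], [20.77, -13.19, 1.51, 0.0, 0.0, -20.2]]
[[4.63, -1.08, 0.75, 0.0, 0.0, -3.8], [9.27, -2.16, 1.5, 0.0, 0.0, -7.6], [9.27, -2.16, 1.5, 0.0, 0.0, -7.6]]
```

Request:
carry_out([
  [4.62, -3.03, -0.43, 0.0, 0.0, -3.3],
  [9.23, -6.06, -0.86, 0.0, 0.0, -6.6],
  [13.85, -9.09, -1.3, 0.0, 0.0, -9.8],
  [18.46, -12.12, -1.73, -0.1, 0.0, -13.1],
  [23.08, -15.14, -2.16, -0.1, 0.0, -16.4],
], gripper=0)

```text
clock: 0.78
tcp_pos: [360.5, -383.4, 260.9]
tcp_rot: [3.007, 0.906, 0.001]
ft_force: [0.8, -0.4, 0.3]
opening: 85.6
```

Request:
carry_out([
  [5.28, -1.61, -0.43, 0.0, 0.0, -3.3],
  [10.56, -3.21, -0.87, 0.0, 0.0, -6.5],
  [13.74, -7.1, -0.87, 0.0, 0.0, -10.7],
  [16.91, -11.0, -0.87, 0.0, 0.0, -14.9],
  [20.09, -14.89, -0.87, 0.0, 0.0, -19.0],
])

```text
clock: 1.4
tcp_pos: [445.1, -148.3, 269.2]
tcp_rot: [2.815, 1.391, -0.0]
ft_force: [0.3, 0.2, 0.3]
opening: 85.5
```

Request:
carry_out([
  [4.27, -2.66, 0.01, 0.0, 0.0, -4.2],
  [8.54, -5.3, 0.01, 0.0, 0.0, -8.4],
  [12.81, -7.95, 0.01, 0.0, 0.0, -12.5],
  [16.79, -10.57, 0.76, 0.0, 0.0, -16.4],
  [20.77, -13.19, 1.51, 0.0, 0.0, -20.2],
])

```text
clock: 2.02
tcp_pos: [467.0, 96.6, 253.7]
tcp_rot: [2.527, 1.863, -0.0]
ft_force: [0.5, -0.0, 0.1]
opening: 85.3
```

Request:
carry_out([
  [4.63, -1.08, 0.75, 0.0, 0.0, -3.8],
  [9.27, -2.16, 1.5, 0.0, 0.0, -7.6],
  [9.27, -2.16, 1.5, 0.0, 0.0, -7.6],
])

```text
clock: 2.4
tcp_pos: [473.4, 192.6, 237.9]
tcp_rot: [2.397, 2.03, -0.002]
ft_force: [-0.5, -0.2, -0.2]
opening: 85.3
```

Run:
```python
from h import *
sync()
p,d=snap('wrist'); cv2.imwrite('pics/w1.png',cv2.resize(p[...,::-1],(800,600)))
_,W=cloud('wrist')
# height bands: handle top (z~108)
for lo,hi in ((98,116),(25,34)):
    m=(W[...,2]>lo)&(W[...,2]<hi)&(abs(W[...,0]-474)<90)&(abs(W[...,1]-208)<110)
    q=W[m][:,:2]; c=q.mean(0); ev,V=np.linalg.eigh(np.cov(q.T)); v=V[:,1]*np.sign(V[1,1])
    a=(q-c)@v; b=(q-c)@V[:,0]
    print(lo,m.sum(),c.round(1),'mid',(c+v*(a.min()+a.max())/2).round(1),'yaw',np.degrees(np.arctan2(-v[0],v[1])).round(2),np.ptp(a),np.ptp(b),W[m][:,2].mean())
```

```text
t 2.4 tcp [473.4 192.6 237.9] err [-0.6  2.6 -2.1] rot err 0.29 F [-0.5 -0.2 -0.2] M [-0.    0.02  0.04] open 85.3
98 875 [480.4 206.1] mid [480.2 205. ] yaw -10.54 58.49655173702031 13.705057990403763 106.93473394030333
25 1508 [496.9 214.6] mid [495.8 204.2] yaw -5.94 149.82350733957685 39.78748567384555 29.78622723060994
```

View pics/w1.png

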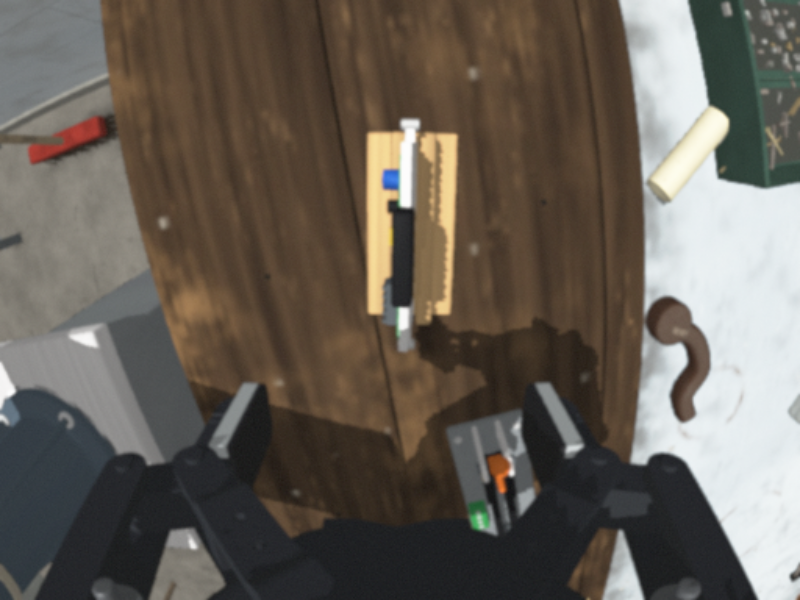

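The wrist view shows the board in its stand, with the black handle at (403,255) between the jaws and the parts on the robot side. The measured handle is 58 x 13.7 mm with its top at 107 mm, which matches the given sizes. I'll go lower and measure it again.

Run:
```python
from h import *
plan([(480,205,150,-10.5)],hold=2)
```

```text
[[0.79, 0.17, 4.5, 0.0, 0.0, 0.4], [1.58, 0.33, 9.0, 0.0, 0.0, 0.8], [1.58, 0.33, 9.0, 0.0, 0.0, 0.8], [1.58, 0.33, 9.0, 0.0, 0.0, 0.8]]
```

Request:
carry_out([
  [0.79, 0.17, 4.5, 0.0, 0.0, 0.4],
  [1.58, 0.33, 9.0, 0.0, 0.0, 0.8],
  [1.58, 0.33, 9.0, 0.0, 0.0, 0.8],
  [1.58, 0.33, 9.0, 0.0, 0.0, 0.8],
])

```text
clock: 2.95
tcp_pos: [480.9, 204.0, 149.8]
tcp_rot: [2.415, 2.005, 0.001]
ft_force: [1.2, -0.3, 0.1]
opening: 85.5
```

```bash
cat >> h.py <<'E'
def band(n,lo,hi,c0,rx,ry,pr=True):
    _,W=cloud(n)
    m=(W[...,2]>lo)&(W[...,2]<hi)&(abs(W[...,0]-c0[0])<rx)&(abs(W[...,1]-c0[1])<ry)
    q=W[m][:,:2]; c=q.mean(0); ev,V=np.linalg.eigh(np.cov(q.T)); v=V[:,1]*np.sign(V[1,1]); n_=np.array([v[1],-v[0]])
    a=(q-c)@v; b=(q-c)@n_
    e=np.percentile(a,[.5,99.5]); g=np.percentile(b,[1,99])
    print(lo,hi,'n',m.sum(),'mid',(c+v*e.mean()+n_*g.mean()).round(1),'yaw',np.degrees(np.arctan2(-v[0],v[1])).round(2),'len',e[1]-e[0],'wid',g[1]-g[0],'z',np.median(W[m][:,2]).round(1))
E
python3 - <<'E'
from h import *
sync(); p,d=snap('wrist'); cv2.imwrite('pics/w2.png',p[...,::-1])
band('wrist',98,116,(480,205),60,60)
band('scene',98,116,(480,205),60,60)
E
```

```text
t 2.95 tcp [480.9 204.  149.8] err [ 1.  -1.  -0.2] rot err 0.16 F [ 1.2 -0.3  0.1] M [-0.04 -0.04  0.02] open 85.5
98 116 n 1700 mid [480.2 205.3] yaw -10.39 len 58.515280056700874 wid 13.201857638213156 z 107.3
98 116 n 55 mid [475.8 209.7] yaw -10.69 len 54.854371658438836 wid 13.810735500825114 z 106.3
```

Run:
```python
from h import *
plan([(480.2,205.2,95,-10.4)],step=30,hold=2)
```

```text
[[0.01, 0.01, 2.75, 0.0, 0.0, -0.1], [0.02, 0.02, 5.5, 0.0, 0.0, -0.1], [0.02, 0.02, 5.5, 0.0, 0.0, -0.1], [0.02, 0.02, 5.5, 0.0, 0.0, -0.1]]
```

Request:
carry_out([
  [0.01, 0.01, 2.75, 0.0, 0.0, -0.1],
  [0.02, 0.02, 5.5, 0.0, 0.0, -0.1],
  [0.02, 0.02, 5.5, 0.0, 0.0, -0.1],
  [0.02, 0.02, 5.5, 0.0, 0.0, -0.1],
])

```text
clock: 3.5
tcp_pos: [481.6, 204.9, 95.4]
tcp_rot: [2.412, 2.008, 0.004]
ft_force: [1.3, -0.4, 0.8]
opening: 85.4
```

Request:
carry_out([
  [0, 0, 0, 0, 0, 0],
  [0, 0, 0, 0, 0, 0],
  [0, 0, 0, 0, 0, 0],
  [0, 0, 0, 0, 0, 0],
  [0, 0, 0, 0, 0, 0],
], gripper=1)

```text
clock: 4.12
tcp_pos: [482.9, 204.9, 94.3]
tcp_rot: [2.409, 2.008, 0.006]
ft_force: [3.8, -1.0, 1.4]
opening: 12.1
```

Request:
carry_out([
  [0, 0, 0, 0, 0, 0],
  [0, 0, 0, 0, 0, 0],
])

```text
clock: 4.38
tcp_pos: [482.7, 204.9, 94.3]
tcp_rot: [2.41, 2.008, 0.006]
ft_force: [5.1, -2.3, 2.8]
opening: 11.9
```

Run:
```python
from h import *
sync(); 
plan([(480.2,205.2,180,-10.4),(490,100,180,-4.4)],step=50)
```

```text
t 4.38 tcp [482.7 204.9  94.3] err [ 2.5 -0.3 -0.7] rot err 0.32 F [ 5.1 -2.3  2.8] M [-0.39 -1.14  0.08] open 11.9
[[0.0, 0.0, -4.25, 0.0, 0.0, 0.0], [0.0, 0.0, -8.5, 0.0, 0.0, 0.0], [-3.39, 0.96, -8.5, 0.0, 0.0, -2.0], [-6.78, 1.91, -8.5, 0.0, 0.0, -4.0], [-10.17, 2.87, -8.5, 0.0, 0.0, -6.0]]
```

The jaws stopped on the handle at 12 mm. I'll lift, then look at the rack from one side with the wrist camera.

Request:
carry_out([
  [0.0, 0.0, -4.25, 0.0, 0.0, 0.0],
  [0.0, 0.0, -8.5, 0.0, 0.0, 0.0],
  [-3.39, 0.96, -8.5, 0.0, 0.0, -2.0],
  [-6.78, 1.91, -8.5, 0.0, 0.0, -4.0],
  [-10.17, 2.87, -8.5, 0.0, 0.0, -6.0],
])

```text
clock: 5.0
tcp_pos: [486.8, 99.6, 177.6]
tcp_rot: [-2.301, -2.132, 0.008]
ft_force: [0.4, -0.3, -2.8]
opening: 11.5
```

Run:
```python
from h import *
sync(); 
plan([(430,-90,245,6)],step=50,hold=2)
```

```text
t 5.0 tcp [486.8  99.6 177.6] err [-3.2 -0.3 -2.4] rot err 0.42 F [ 0.4 -0.3 -2.8] M [0.02 0.03 0.05] open 11.5
[[-3.88, -0.9, -1.3, 0.0, 0.0, -2.1], [-7.76, -1.8, -2.6, 0.0, 0.0, -4.2], [-11.64, -2.71, -3.9, 0.0, 0.0, -6.3], [-15.52, -3.61, -5.2, 0.0, 0.0, -8.3], [-19.4, -4.51, -6.51, 0.0, 0.0, -10.4]]
[[0.0, 0.0, 0.0, 0.0, 0.0, 0.0], [0.0, 0.0, 0.0, 0.0, 0.0, 0.0]]
```

Request:
carry_out([
  [-3.88, -0.9, -1.3, 0.0, 0.0, -2.1],
  [-7.76, -1.8, -2.6, 0.0, 0.0, -4.2],
  [-11.64, -2.71, -3.9, 0.0, 0.0, -6.3],
  [-15.52, -3.61, -5.2, 0.0, 0.0, -8.3],
  [-19.4, -4.51, -6.51, 0.0, 0.0, -10.4],
])

```text
clock: 5.62
tcp_pos: [427.0, -89.2, 243.2]
tcp_rot: [-2.098, -2.33, 0.002]
ft_force: [0.7, 1.0, -2.4]
opening: 11.9
```

Request:
carry_out([
  [0, 0, 0, 0, 0, 0],
  [0, 0, 0, 0, 0, 0],
])

```text
clock: 5.88
tcp_pos: [428.3, -88.6, 243.1]
tcp_rot: [-2.102, -2.33, 0.002]
ft_force: [-0.3, 0.0, -2.5]
opening: 11.9
```

Run:
```python
from h import *
sync(); p,d=snap('wrist'); cv2.imwrite('pics/w3.png',cv2.resize(p[...,::-1],(800,600)))
```

```text
t 5.88 tcp [428.3 -88.6 243.1] err [-1.7  1.4 -1.9] rot err 0.26 F [-0.3  0.  -2.5] M [-0.02  0.02 -0.03] open 11.9
```

View pics/w3.png

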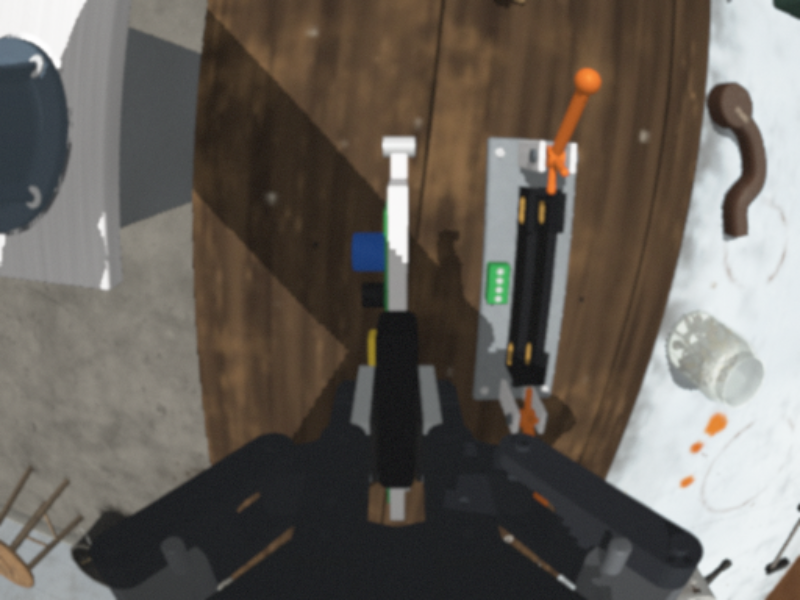

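The rack is fully visible: black housing from (543,195) to (528,380), left knob at (588,80), both brackets, with the board hanging straight in the jaws. I'll measure all of these.

Run:
```python
from h import *
p,W=cloud('wrist')
for v,u in ((80,588),(160,556),(285,515),(285,545),(285,530),(190,540),(380,525),(150,500),(390,485)):
    a,b=int(v*.64),int(u*.64); print((u,v),W[a,b].round(1))
band('wrist',42,58,(540,-107),30,78)
band('wrist',6,14,(540,-107),80,150)
# base plate by minAreaRect
m=((W[...,2]>5)&(W[...,2]<16)&(abs(W[...,0]-540)<90)&(abs(W[...,1]+107)<150))
print(cv2.minAreaRect(W[m][:,:2].astype(np.float32)))
hsv=cv2.cvtColor(p,cv2.COLOR_RGB2HSV)
o=(hsv[...,0]>3)&(hsv[...,0]<18)&(hsv[...,1]>170)&(hsv[...,2]>120)&(W[...,2]>95)&(W[...,2]<150)&(W[...,0]>480)
q=W[o]; k=q[q[:,2]>q[:,2].max()-6]; print('knobL',o.sum(),q.max(0),q.min(0),k.mean(0))
# held board handle (top z = TCP+13)
s=telemetry.observe()['tcp_pos']
band('wrist',s[2]+4,s[2]+22,s[:2],30,60)
# aluminium edge/pin of board, 76mm level
m=(abs(W[...,0]-428)<40)&(W[...,1]>-60)&(W[...,1]<20)&(W[...,2]>150)
q=W[m]
for y in range(-60,10,8):
    k=q[(q[:,1]>=y)&(q[:,1]<y+8)]
    if len(k)>5: print(y,len(k),np.percentile(k[:,0],[2,50,98]).round(1),np.percentile(k[:,2],[2,50,98]).round(1))
```

```text
(588, 80) [nan nan nan]
(556, 160) [528.8  -3.2  68.3]
(515, 285) [ 529.4 -109.7   17.6]
(545, 285) [545.5 -99.3  44.5]
(530, 285) [ 533.8 -100.4   44.9]
(540, 190) [527.  -26.6  48.8]
(525, 380) [ 546.9 -182.6   46.7]
(500, 150) [501.9  -2.5  12.8]
(485, 390) [ 523.4 -214.    11.5]
42 58 n 1803 mid [ 541.  -106.7] yaw 5.91 len 155.85748739380227 wid 28.367561482464104 z 44.8
6 14 n 4326 mid [ 540.2 -105.7] yaw 7.66 len 233.43123134086557 wid 77.3725519082713 z 10.0
((541.0924072265625, -106.3417739868164), (76.69939422607422, 235.9864501953125), 5.917168140411377)
knobL 393 [560.5656736   53.38478395 127.46067297] [ 517.54775493 -248.01435904   95.21075527] [527.42881437  24.4682953  123.50521977]
247.15605718322215 265.1560571832222 n 3721 mid [429.1 -87.9] yaw 5.49 len 57.44756629987978 wid 37.07644554142213 z 256.3
-60 537 [418.1 426.4 431.6] [209.5 238.9 255.5]
-52 478 [409.8 419.9 428.1] [220.  224.2 233.6]
-44 487 [409.1 419.3 427.3] [217.  223.6 233.8]
-36 249 [419.3 422.8 426.7] [217.5 232.4 233.9]
-28 200 [420.  422.9 425.9] [207.2 232.7 234.1]
-20 211 [419.2 422.6 425.7] [196.  198.2 233.3]
-12 259 [415.7 421.3 427.1] [195.5 198.  199.7]
-4 22 [417.9 423.7 426.7] [193.9 195.1 196.6]
```

Run:
```python
from h import *
p,W=cloud('wrist'); s=telemetry.observe()
Rm=R.from_rotvec(s['tcp_rot']).as_matrix(); print('psi',np.degrees(np.arctan2(Rm[1,1],Rm[0,1])), 'tcp axis z',Rm[:,2].round(4))
L=(W-s['tcp_pos'])@Rm   # tool coords
for lo,hi,nm in ((-17,-10,'handle top'),(6,12,'card top'),(42,50,'pin')):
    m=(L[...,2]>lo)&(L[...,2]<hi)&(abs(L[...,1])<12); q=L[m]
    for x in range(-100,100,10):
        k=q[(q[:,0]>=x)&(q[:,0]<x+10)]
        if len(k)>20: print(nm,x,len(k),np.percentile(k[:,1],[2,98]).round(1),np.percentile(k[:,2],50).round(1),np.percentile(k[:,0],[1,99]).round(1))
```

```text
psi 5.965541762173113 tcp axis z [-0.003   0.0013 -1.    ]
handle top -30 294 [-6.2  6.6] -13.1 [-29.  -20.1]
handle top -20 336 [-5.5  5.9] -13.2 [-19.8 -10.1]
handle top -10 380 [-5.3  5.8] -13.3 [-9.9 -0.1]
handle top 0 532 [-10.   10.6] -13.3 [ 0.1 10. ]
handle top 10 615 [-10.6  10.3] -13.2 [10.  19.8]
handle top 20 561 [-5.6  6.7] -12.9 [20.1 29.2]
card top -70 77 [-2.   2.8] 10.5 [-69.9 -60.2]
card top -60 77 [-1.9  2.7] 10.7 [-59.9 -51.2]
card top 20 67 [-4.6  6.2] 10.2 [27.3 29.9]
card top 30 215 [-1.8  3.9] 10.5 [30.2 39.9]
card top 40 233 [-1.7  3.9] 10.6 [40.1 49.9]
card top 50 227 [-1.6  3.8] 10.6 [50.2 59.6]
card top 60 227 [-1.6  3.8] 10.5 [60.1 69.1]
pin 60 35 [-2.7  4.6] 45.1 [60.9 69.9]
pin 70 221 [-4.2  6.7] 45.5 [70.4 79.6]
pin 80 180 [-4.4  6.9] 45.3 [80.2 85. ]
```

Run:
```python
from h import *
plan([(541,-107,245,6.2),(541,-107,150,6.2)],step=45,hold=2)
```

```text
[[-0.95, 3.62, 0.0, 0.0, 0.0, -0.1], [-1.9, 7.24, 0.01, 0.0, 0.0, -0.2], [-2.85, 10.86, 0.01, 0.0, 0.0, -0.2], [-2.85, 10.86, 3.18, 0.0, 0.0, -0.2], [-2.85, 10.86, 6.34, 0.0, 0.0, -0.2]]
[[0.0, 0.0, 3.17, 0.0, 0.0, 0.0], [0.0, 0.0, 3.17, 0.0, 0.0, 0.0], [0.0, 0.0, 3.17, 0.0, 0.0, 0.0]]
```

Request:
carry_out([
  [-0.95, 3.62, 0.0, 0.0, 0.0, -0.1],
  [-1.9, 7.24, 0.01, 0.0, 0.0, -0.2],
  [-2.85, 10.86, 0.01, 0.0, 0.0, -0.2],
  [-2.85, 10.86, 3.18, 0.0, 0.0, -0.2],
  [-2.85, 10.86, 6.34, 0.0, 0.0, -0.2],
])

```text
clock: 6.55
tcp_pos: [541.0, -105.1, 179.2]
tcp_rot: [-2.096, -2.339, 0.001]
ft_force: [-0.7, 0.1, -2.9]
opening: 11.6
```

Request:
carry_out([
  [0.0, 0.0, 3.17, 0.0, 0.0, 0.0],
  [0.0, 0.0, 3.17, 0.0, 0.0, 0.0],
  [0.0, 0.0, 3.17, 0.0, 0.0, 0.0],
])

```text
clock: 6.92
tcp_pos: [541.5, -106.4, 149.6]
tcp_rot: [2.096, 2.338, -0.001]
ft_force: [-0.2, 0.0, -2.2]
opening: 11.7
```

Run:
```python
from h import *
sync(); p,d=snap('wrist'); cv2.imwrite('pics/w4.png',cv2.resize(p[...,::-1],(800,600)))
p,W=cloud('wrist')
m=((W[...,2]>5)&(W[...,2]<16)&(abs(W[...,0]-540)<90)&(abs(W[...,1]+107)<150))
q=W[m][:,:2].astype(np.float32); print('plate',cv2.minAreaRect(q))
# rack-frame slices of plate edges
C=np.array([541.05,-106.5]);a=np.radians(5.92);ex=np.array([np.cos(a),np.sin(a)]);ey=np.array([-np.sin(a),np.cos(a)])
X=(W[...,:2]-C)@ex; Y=(W[...,:2]-C)@ey
for lo,hi,nm in ((5,16,'plate'),(40,56,'housing'),(125,145,'card/board'),(88,105,'pin')):
    m=(W[...,2]>lo)&(W[...,2]<hi)&(abs(X)<45)&(abs(Y)<122)
    for y in range(-120,121,20):
        k=m&(Y>=y)&(Y<y+20)
        if k.sum()>25: print(nm,y,k.sum(),np.percentile(X[k],[1,99]).round(1),np.percentile(Y[k],[1,99]).round(1),np.median(W[k][:,2]).round(1))
```

```text
t 6.92 tcp [ 541.5 -106.4  149.6] err [ 0.5  0.6 -0.4] rot err 0.11 F [-0.2  0.  -2.2] M [-0.02 -0.03  0.  ] open 11.7
plate ((539.2984619140625, -86.6016616821289), (76.79678344726562, 195.79086303710938), 5.78174352645874)
plate -80 269 [-38.1  37.3] [-75.3 -60.1] 9.9
plate -60 707 [-37.6  36.9] [-59.7 -40.3] 10.1
plate -40 818 [-37.1  37.8] [-39.8 -20.1] 10.0
plate -20 480 [-16.3  38.3] [-19.8  -0.3] 10.0
plate 0 562 [-37.2  37.8] [ 0.2 19.6] 9.9
plate 20 929 [-37.6  37.4] [20.2 39.6] 10.0
plate 40 946 [-36.5  37.8] [40.3 59.5] 10.0
plate 60 962 [-36.9  37.6] [60.1 79.7] 10.0
plate 80 1425 [-36.6  37.8] [80.4 99.8] 10.1
plate 100 784 [-36.7  38. ] [100.2 117.3] 10.1
housing -20 135 [-11.9  12.5] [-19.   -0.2] 44.1
housing 0 196 [-11.6  12.2] [ 0.3 19.6] 44.0
housing 20 211 [-11.4  12.7] [20.3 39.9] 43.8
housing 40 472 [-14.1  15. ] [40.6 59.7] 49.3
housing 60 591 [-14.   14.9] [60.2 80. ] 51.0
housing 80 40 [-11.7  12.4] [80.  99.3] 47.4
card/board -80 96 [-2.   4.1] [-71.4 -60.1] 139.0
card/board -60 92 [-2.4  4. ] [-59.7 -51.1] 139.0
card/board 0 83 [-8.9 -6.9] [ 1.8 13.4] 129.6
card/board 20 407 [-12.9   6.6] [27.5 39.9] 138.7
card/board 40 999 [-14.2   4.4] [40.2 59.6] 136.7
card/board 60 272 [-2.4  4.3] [60.1 69.4] 138.8
pin 60 231 [-4.   7.3] [69.2 79.6] 103.9
pin 80 150 [-4.1  7.3] [80.2 85.1] 104.0
```

View pics/w4.png

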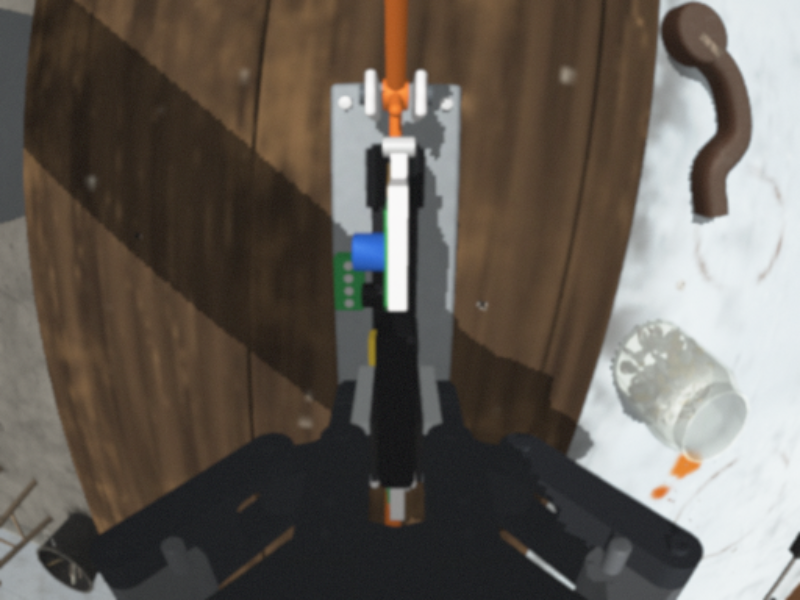

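The board lies about 0.5 mm to +x and 0.8 mm to -y of the slot in the same image, with matching yaw. I'll correct that and lower gently.

Request:
carry_out([
  [0.07, -0.05, 0.5, 0.0, 0.0, 0.0],
  [0.07, -0.05, 0.9, 0.0, 0.0, 0.0],
  [0.07, -0.05, 1.3, 0.0, 0.0, 0.0],
  [0.07, -0.05, 1.7, 0.0, 0.0, 0.0],
  [0.07, -0.05, 2.1, 0.0, 0.0, 0.0],
])

```text
clock: 7.6
tcp_pos: [540.3, -106.7, 128.0]
tcp_rot: [2.098, 2.337, -0.002]
ft_force: [-1.7, -0.2, -0.5]
opening: 11.9
```

```bash
cat >> h.py <<'E'
def did(row):
    p,r=load(); p=p+r@np.array(row[:3])*10; r=r@R.from_rotvec(np.radians(row[3:])).as_matrix(); np.savez('cmd.npz',p=p,R=r)
E
python3 - <<'E'
from h import *
did([.07,-.05,2.1,0,0,0]); sync()
E
```

```text
t 7.6 tcp [ 540.3 -106.7  128. ] err [-0.2 -0.3 -1. ] rot err 0.1 F [-1.7 -0.2 -0.5] M [-0.3   0.42 -0.13] open 11.9
```

Request:
carry_out([
  [0, 0, 0.4, 0.0, 0.0, 0.0],
  [0, 0, 0.8, 0.0, 0.0, 0.0],
  [0, 0, 1.1, 0.0, 0.0, 0.0],
  [0, 0, 1.3, 0.0, 0.0, 0.0],
])

```text
clock: 8.1
tcp_pos: [540.1, -106.5, 114.9]
tcp_rot: [2.099, 2.337, -0.002]
ft_force: [-1.7, -0.1, -0.6]
opening: 11.9
```

Run:
```python
from h import *
did([0,0,1.3,0,0,0]); sync()
```

```text
t 8.1 tcp [ 540.1 -106.5  114.9] err [-0.4 -0.1 -1.1] rot err 0.1 F [-1.7 -0.1 -0.6] M [-0.06  0.59 -0.12] open 11.9
```

Request:
carry_out([
  [0, 0, 0.1, 0.0, 0.0, 0.0],
  [0, 0, 0.1, 0.0, 0.0, 0.0],
])

```text
clock: 8.35
tcp_pos: [540.2, -106.6, 114.0]
tcp_rot: [2.098, 2.337, -0.002]
ft_force: [-2.7, -1.2, -3.0]
opening: 11.7
```

Request:
carry_out([
  [0, 0, 0, 0, 0, 0],
  [0, 0, 0, 0, 0, 0],
  [0, 0, 0, 0, 0, 0],
  [0, 0, 0, 0, 0, 0],
  [0, 0, 0, 0, 0, 0],
], gripper=0)

```text
clock: 8.98
tcp_pos: [540.7, -106.7, 114.3]
tcp_rot: [2.098, 2.336, -0.001]
ft_force: [0.4, -0.3, 0.4]
opening: 85.5
```

Request:
carry_out([
  [0, 0, -2, 0, 0, 0],
  [0, 0, -6, 0, 0, 0],
  [0, 0, -10, 0, 0, 0],
  [0, 0, -12, 0, 0, 0],
  [0, 0, -12, 0, 0, 0],
])

```text
clock: 9.6
tcp_pos: [541.5, -106.9, 235.9]
tcp_rot: [2.095, 2.333, 0.001]
ft_force: [-0.3, 0.1, -0.1]
opening: 85.1
```

Run:
```python
from h import *
did([0,0,-11.9,0,0,0]); sync(); p,d=snap('wrist'); cv2.imwrite('pics/w5.png',cv2.resize(p[...,::-1],(800,600)))
p,W=cloud('wrist')
C=np.array([541.05,-106.5]);a=np.radians(5.92);ex=np.array([np.cos(a),np.sin(a)]);ey=np.array([-np.sin(a),np.cos(a)])
X=(W[...,:2]-C)@ex; Y=(W[...,:2]-C)@ey
for lo,hi,nm in ((118,135,'handle'),(96,110,'card')):
    m=(W[...,2]>lo)&(W[...,2]<hi)&(abs(X)<25)&(abs(Y)<75)
    for y in range(-80,81,20):
        k=m&(Y>=y)&(Y<y+20)
        if k.sum()>25: print(nm,y,k.sum(),np.percentile(X[k],[1,99]).round(1),np.percentile(Y[k],[1,99]).round(1),np.median(W[k][:,2]).round(1))
hsv=cv2.cvtColor(p,cv2.COLOR_RGB2HSV)
o=(hsv[...,0]>3)&(hsv[...,0]<18)&(hsv[...,1]>170)&(hsv[...,2]>100)&(abs(X)<25)
for sgn in (1,-1):
    k=o&(sgn*Y>100)&(W[...,2]>60)
    if k.sum(): 
        q=np.c_[X[k],Y[k],W[k][:,2]]; print(sgn,k.sum(),np.percentile(q,[1,99],axis=0).round(1).tolist())
```

```text
t 9.6 tcp [ 541.5 -106.9  235.9] err [ 1.1 -0.5  0.9] rot err 0.32 F [-0.3  0.1 -0.1] M [-0.09 -0.04 -0.02] open 85.1
handle -40 144 [-7.6  4.3] [-30.6 -20.3] 123.4
handle -20 305 [-7.5  5. ] [-19.8  -0.2] 123.6
handle 0 328 [-7.3  5. ] [ 0.4 19.8] 123.9
handle 20 163 [-7.2  4.8] [20.1 28.6] 123.6
card -80 56 [-4.5  1.8] [-70.3 -60.3] 99.2
card -60 110 [-4.4  1.7] [-59.9 -42. ] 99.3
card 20 122 [-5.7  4.8] [27.  39.4] 100.2
card 40 184 [-5.   2.3] [40.1 59.6] 100.3
card 60 71 [-4.4  2.2] [60.3 68.7] 100.7
1 782 [[-6.4, 101.0, 65.6], [7.5, 159.1, 125.5]]
-1 557 [[-6.2, -147.6, 64.7], [5.9, -101.0, 130.6]]
```

View pics/w5.png

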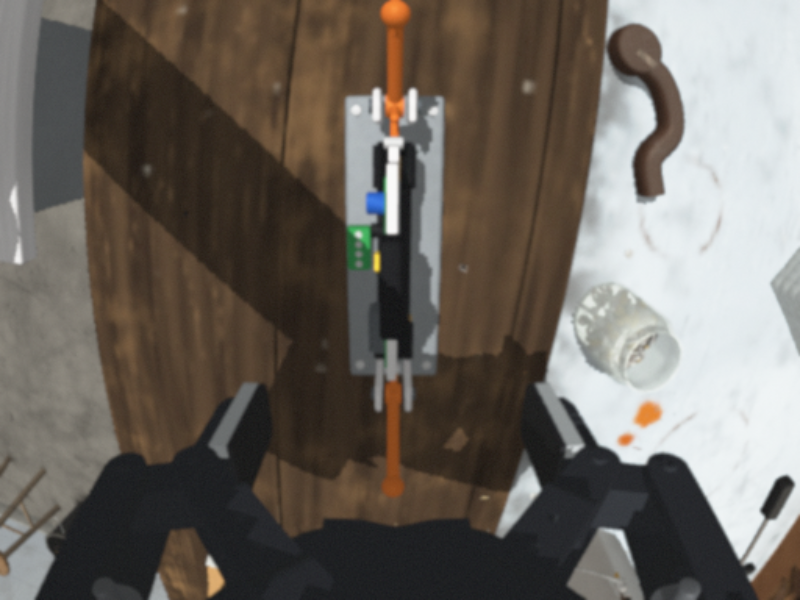

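The board stands in the slot with both levers open and nothing touching it. The view puts the left knob at (395,12) and the right knob at (392,485), giving values of about 1.14 and 1.06. I'll shut the gripper and push the knobs from outside.

```bash
cat >> h.py <<'E'
C=np.array([541.05,-106.5]);_a=np.radians(5.92);EX=np.array([np.cos(_a),np.sin(_a)]);EY=np.array([-np.sin(_a),np.cos(_a)])
D=19. # knob radius + half finger width
def pose(Y,z,X=0): return (*(C+EY*Y+EX*X),z,5.92)
def kn(v): return 106+75*np.sin(v-.5), 59+75*np.cos(v-.5)
def push(sd,v0,v1,n,first=None,x=0,zo=3):
    "transit then push; printed calls: transit calls, last call = push of n rows ending at peak"
    y0,z0=kn(v0)
    p,r=load(); yc=(p[:2]-C)@EY; w=[]
    if abs(yc)>40: w+=[pose(yc+np.sign(yc)*5,p[2]),pose(yc+np.sign(yc)*7,165)]
    w+=[pose(sd*(y0+D+7),165,x),pose(sd*(y0+D+6),z0+zo,x)]
    plan(w,step=62); print(' push:')
    plan([pose(sd*(kn(v)[0]+D),kn(v)[1]+zo,x) for v in np.linspace(v0,v1,n+1)[1:]],step=60)
def val():
    s=telemetry.observe(); Y=(s['tcp_pos'][:2]-C)@EY; sd=np.sign(Y); f=np.array(s['ft_force'])
    print('t',round(s['clock'],2),'X',((s['tcp_pos'][:2]-C)@EX).round(1),'v',(.5+np.arcsin((abs(Y)-D-106)/75)).round(3),'Fin',(sd*f[:2]@EY).round(1),'F',f.round(1))
E
python3 - <<'E'
from h import *
push(1,1.14,.6,5)
push(-1,1.06,.6,5)
E
```

```text
[[4.42, 0.03, 1.75, 0.0, 0.0, 0.1], [8.83, 0.07, 3.5, 0.0, 0.0, 0.1], [13.25, 0.1, 5.25, 0.0, 0.0, 0.2], [17.66, 0.14, 7.0, 0.0, 0.0, 0.3], [17.56, 0.13, 11.29, 0.0, 0.0, 0.3]]
 push:
[[-1.27, 0.0, -0.45, 0.0, 0.0, 0.0], [-1.99, 0.0, -0.82, 0.0, 0.0, 0.0], [-2.75, 0.01, -1.12, 0.0, 0.0, 0.0], [-3.53, 0.01, -1.33, 0.0, 0.0, 0.0], [-4.33, 0.01, -1.45, 0.0, 0.0, 0.0]]
[[0.5, 0.0, 0.0, 0.0, 0.0, 0.0], [0.7, 0.0, -2.84, 0.0, 0.0, 0.0], [-4.49, 0.0, -2.84, 0.0, 0.0, 0.0], [-9.68, 0.01, -2.84, 0.0, 0.0, 0.0], [-14.87, 0.01, -2.84, 0.0, 0.0, 0.0]]
[[-5.18, 0.01, 0.0, 0.0, 0.0, 0.0], [-10.37, 0.01, 0.0, 0.0, 0.0, 0.0], [-15.56, 0.01, 0.0, 0.0, 0.0, 0.0], [-15.46, 0.01, 3.94, 0.0, 0.0, 0.0]]
 push:
[[1.2, 0.0, -0.34, 0.0, 0.0, 0.0], [1.83, 0.0, -0.62, 0.0, 0.0, 0.0], [2.48, 0.0, -0.84, 0.0, 0.0, 0.0], [3.15, 0.0, -1.01, 0.0, 0.0, 0.0], [3.83, 0.0, -1.11, 0.0, 0.0, 0.0]]
```

Request:
carry_out([
  [4.42, 0.03, 1.75, 0.0, 0.0, 0.1],
  [8.83, 0.07, 3.5, 0.0, 0.0, 0.1],
  [13.25, 0.1, 5.25, 0.0, 0.0, 0.2],
  [17.66, 0.14, 7.0, 0.0, 0.0, 0.3],
  [17.56, 0.13, 11.29, 0.0, 0.0, 0.3],
], gripper=1)

```text
clock: 10.28
tcp_pos: [522.5, 71.0, 120.1]
tcp_rot: [2.098, 2.335, 0.001]
ft_force: [0.0, -0.3, 0.5]
opening: 0.2
```

Request:
carry_out([
  [-1.27, 0.0, -0.45, 0.0, 0.0, 0.0],
  [-1.99, 0.0, -0.82, 0.0, 0.0, 0.0],
  [-2.75, 0.01, -1.12, 0.0, 0.0, 0.0],
  [-3.53, 0.01, -1.33, 0.0, 0.0, 0.0],
  [-4.33, 0.01, -1.45, 0.0, 0.0, 0.0],
])

```text
clock: 10.9
tcp_pos: [528.5, 24.0, 136.8]
tcp_rot: [2.103, 2.328, 0.002]
ft_force: [0.0, 1.2, 1.2]
opening: 0.1
```

Run:
```python
from h import *
val(); print(telemetry.observe()['tcp_pos'],telemetry.observe()['opening'])
```

```text
t 10.9 X 1.0 v 0.582 Fin 1.2 F [0.  1.2 1.2]
[528.47879446  24.0291483  136.82704168] 0.0720064610838646
```

Request:
carry_out([
  [0.5, 0.0, 0.0, 0.0, 0.0, 0.0],
  [0.7, 0.0, -2.84, 0.0, 0.0, 0.0],
  [-4.49, 0.0, -2.84, 0.0, 0.0, 0.0],
  [-9.68, 0.01, -2.84, 0.0, 0.0, 0.0],
  [-14.87, 0.01, -2.84, 0.0, 0.0, 0.0],
])

```text
clock: 11.52
tcp_pos: [543.1, -124.0, 164.4]
tcp_rot: [2.102, 2.332, -0.001]
ft_force: [0.2, -0.8, -0.2]
opening: -0.0
```

Request:
carry_out([
  [-5.18, 0.01, 0.0, 0.0, 0.0, 0.0],
  [-10.37, 0.01, 0.0, 0.0, 0.0, 0.0],
  [-15.56, 0.01, 0.0, 0.0, 0.0, 0.0],
  [-15.46, 0.01, 3.94, 0.0, 0.0, 0.0],
])

```text
clock: 12.02
tcp_pos: [562.3, -283.3, 127.8]
tcp_rot: [2.1, 2.317, -0.001]
ft_force: [0.6, -0.0, -1.3]
opening: 0.1
```

Request:
carry_out([
  [1.2, 0.0, -0.34, 0.0, 0.0, 0.0],
  [1.83, 0.0, -0.62, 0.0, 0.0, 0.0],
  [2.48, 0.0, -0.84, 0.0, 0.0, 0.0],
  [3.15, 0.0, -1.01, 0.0, 0.0, 0.0],
  [3.83, 0.0, -1.11, 0.0, 0.0, 0.0],
])

```text
clock: 12.65
tcp_pos: [555.7, -238.3, 137.5]
tcp_rot: [2.101, 2.329, -0.0]
ft_force: [0.2, -1.8, 1.4]
opening: -0.4
```

Run:
```python
from h import *
val(); p,d=snap('wrist'); cv2.imwrite('pics/w6.png',cv2.resize(p[...,::-1],(800,600)))
p,W=cloud('wrist')
Y=(W[...,:2]-C)@EY; X=(W[...,:2]-C)@EX
hsv=cv2.cvtColor(p,cv2.COLOR_RGB2HSV)
o=(hsv[...,0]>3)&(hsv[...,0]<18)&(hsv[...,1]>170)&(hsv[...,2]>100)&(abs(X)<25)&(W[...,2]>60)
for sd in (1,-1):
    k=o&(sd*Y>80); q=np.c_[X[k],Y[k],W[k][:,2]]; print(sd,k.sum(),np.percentile(q,[1,99],axis=0).round(1).tolist())
push(1,.6,.52,2)
push(-1,.6,.47,3)
```

```text
t 12.65 X 0.9 v 0.601 Fin 1.8 F [ 0.2 -1.8  1.4]Traceback (most recent call last):
  File "<stdin>", line 8, in <module>
    return _quantile_unchecked(
        a, q, axis, out, overwrite_input, method, keepdims, weights)
    return _ureduce(a,
                    func=_quantile_ureduce_func,
    ...<5 lines>...
                    overwrite_input=overwrite_input,
                    method=method)
    r = func(a, **kwargs)
    result = _quantile(arr,
                       quantiles=q,
    ...<2 lines>...
                       out=out,
                       weights=wgt)
    slices_having_nans = np.isnan(arr[-1, ...])
                                  ~~~^^^^^^^^^
IndexError: index -1 is out of bounds for axis 0 with size 0
```

View pics/w6.png

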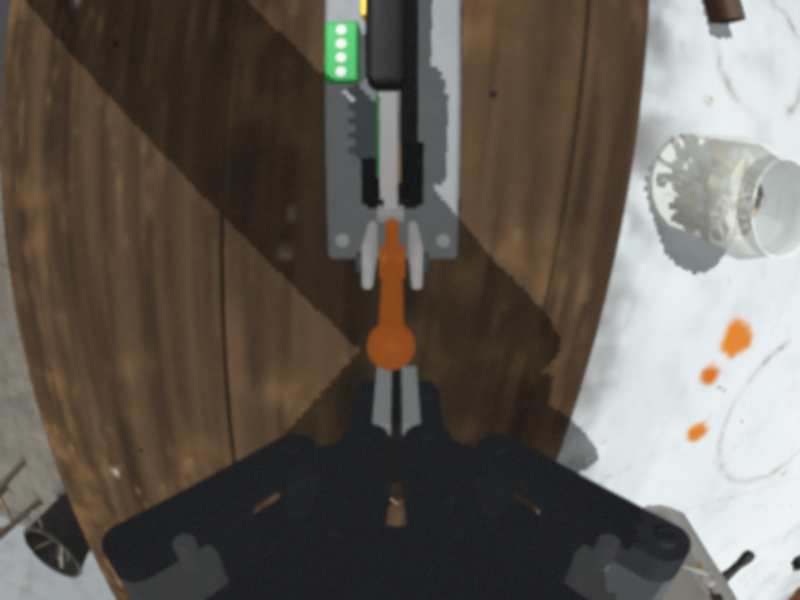

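The right knob at (391,345) is centred against the closed fingertips. Next come alternating pushes.

Run:
```python
from h import *
push(1,.6,.5,3)
push(-1,.6,.45,4)
push(1,.52,.40,3)
```

```text
[[-0.5, 0.0, 0.0, 0.0, 0.0, 0.0], [-0.7, 0.0, -2.83, 0.0, 0.0, 0.0], [4.88, 0.0, -2.83, 0.0, 0.0, 0.0], [10.46, -0.01, -2.83, 0.0, 0.0, 0.0], [16.04, -0.01, -2.83, 0.0, 0.0, 0.0]]
[[5.58, -0.01, 0.0, 0.0, 0.0, 0.0], [11.16, -0.01, 0.0, 0.0, 0.0, 0.0], [11.06, -0.01, 2.84, 0.0, 0.0, 0.0]]
 push:
[[-0.85, 0.0, -0.02, 0.0, 0.0, 0.0], [-1.1, 0.0, -0.03, 0.0, 0.0, 0.0], [-1.35, 0.0, -0.04, 0.0, 0.0, 0.0]]
[[0.5, 0.0, 0.0, 0.0, 0.0, 0.0], [0.7, 0.0, -2.8, 0.0, 0.0, 0.0], [-4.73, 0.0, -2.8, 0.0, 0.0, 0.0], [-10.16, 0.01, -2.8, 0.0, 0.0, 0.0], [-15.59, 0.01, -2.8, 0.0, 0.0, 0.0]]
[[-5.43, 0.01, 0.0, 0.0, 0.0, 0.0], [-10.86, 0.01, 0.0, 0.0, 0.0, 0.0], [-10.76, 0.01, 2.83, 0.0, 0.0, 0.0]]
 push:
[[0.88, 0.0, -0.02, 0.0, 0.0, 0.0], [1.16, 0.0, -0.03, 0.0, 0.0, 0.0], [1.45, 0.0, -0.03, 0.0, 0.0, 0.0], [1.73, 0.0, -0.02, 0.0, 0.0, 0.0]]
[[-0.5, 0.0, 0.0, 0.0, 0.0, 0.0], [-0.7, 0.0, -2.81, 0.0, 0.0, 0.0], [4.53, 0.0, -2.81, 0.0, 0.0, 0.0], [9.77, -0.01, -2.81, 0.0, 0.0, 0.0], [15.0, -0.01, -2.81, 0.0, 0.0, 0.0]]
[[5.24, -0.01, 0.0, 0.0, 0.0, 0.0], [10.47, -0.01, 0.0, 0.0, 0.0, 0.0], [10.37, -0.01, 2.8, 0.0, 0.0, 0.0]]
 push:
[[-0.9, 0.0, 0.0, 0.0, 0.0, 0.0], [-1.2, 0.0, 0.01, 0.0, 0.0, 0.0], [-1.5, 0.0, 0.04, 0.0, 0.0, 0.0]]
```

Request:
carry_out([
  [-0.5, 0.0, 0.0, 0.0, 0.0, 0.0],
  [-0.7, 0.0, -2.83, 0.0, 0.0, 0.0],
  [4.88, 0.0, -2.83, 0.0, 0.0, 0.0],
  [10.46, -0.01, -2.83, 0.0, 0.0, 0.0],
  [16.04, -0.01, -2.83, 0.0, 0.0, 0.0],
])

```text
clock: 13.32
tcp_pos: [537.9, -77.8, 163.9]
tcp_rot: [2.106, 2.33, -0.001]
ft_force: [0.2, 0.2, 1.0]
opening: 0.2
```

Request:
carry_out([
  [5.58, -0.01, 0.0, 0.0, 0.0, 0.0],
  [11.16, -0.01, 0.0, 0.0, 0.0, 0.0],
  [11.06, -0.01, 2.84, 0.0, 0.0, 0.0],
])

```text
clock: 13.7
tcp_pos: [527.2, 34.6, 136.7]
tcp_rot: [2.097, 2.335, 0.003]
ft_force: [-0.7, -0.2, -0.4]
opening: 0.1
```

Request:
carry_out([
  [-0.85, 0.0, -0.02, 0.0, 0.0, 0.0],
  [-1.1, 0.0, -0.03, 0.0, 0.0, 0.0],
  [-1.35, 0.0, -0.04, 0.0, 0.0, 0.0],
])

```text
clock: 14.08
tcp_pos: [528.7, 16.5, 136.5]
tcp_rot: [2.106, 2.328, -0.0]
ft_force: [-0.1, 0.2, -0.0]
opening: -0.2
```

Request:
carry_out([
  [0.5, 0.0, 0.0, 0.0, 0.0, 0.0],
  [0.7, 0.0, -2.8, 0.0, 0.0, 0.0],
  [-4.73, 0.0, -2.8, 0.0, 0.0, 0.0],
  [-10.16, 0.01, -2.8, 0.0, 0.0, 0.0],
  [-15.59, 0.01, -2.8, 0.0, 0.0, 0.0],
])

```text
clock: 14.7
tcp_pos: [544.9, -139.1, 165.1]
tcp_rot: [2.102, 2.33, -0.0]
ft_force: [0.8, -0.1, 0.7]
opening: -0.3
```

Request:
carry_out([
  [-5.43, 0.01, 0.0, 0.0, 0.0, 0.0],
  [-10.86, 0.01, 0.0, 0.0, 0.0, 0.0],
  [-10.76, 0.01, 2.83, 0.0, 0.0, 0.0],
])

```text
clock: 15.08
tcp_pos: [558.5, -251.2, 138.8]
tcp_rot: [2.102, 2.317, 0.0]
ft_force: [0.0, 0.6, -0.4]
opening: 0.1
```

Request:
carry_out([
  [0.88, 0.0, -0.02, 0.0, 0.0, 0.0],
  [1.16, 0.0, -0.03, 0.0, 0.0, 0.0],
  [1.45, 0.0, -0.03, 0.0, 0.0, 0.0],
  [1.73, 0.0, -0.02, 0.0, 0.0, 0.0],
])

```text
clock: 15.58
tcp_pos: [554.3, -226.9, 137.4]
tcp_rot: [2.101, 2.33, -0.001]
ft_force: [-1.0, -1.4, 1.1]
opening: 0.2
```

Run:
```python
from h import *
val()
```

```text
t 15.57 X 0.8 v 0.449 Fin 1.3 F [-1.  -1.4  1.1]
```

Request:
carry_out([
  [-0.5, 0.0, 0.0, 0.0, 0.0, 0.0],
  [-0.7, 0.0, -2.81, 0.0, 0.0, 0.0],
  [4.53, 0.0, -2.81, 0.0, 0.0, 0.0],
  [9.77, -0.01, -2.81, 0.0, 0.0, 0.0],
  [15.0, -0.01, -2.81, 0.0, 0.0, 0.0],
])

```text
clock: 16.2
tcp_pos: [538.3, -76.9, 164.4]
tcp_rot: [2.105, 2.329, 0.0]
ft_force: [-0.3, 0.2, 0.6]
opening: -0.2
```

Request:
carry_out([
  [5.24, -0.01, 0.0, 0.0, 0.0, 0.0],
  [10.47, -0.01, 0.0, 0.0, 0.0, 0.0],
  [10.37, -0.01, 2.8, 0.0, 0.0, 0.0],
])

```text
clock: 16.58
tcp_pos: [528.4, 28.5, 137.6]
tcp_rot: [2.096, 2.334, 0.004]
ft_force: [1.1, -0.7, 0.3]
opening: -0.2
```

Request:
carry_out([
  [-0.9, 0.0, 0.0, 0.0, 0.0, 0.0],
  [-1.2, 0.0, 0.01, 0.0, 0.0, 0.0],
  [-1.5, 0.0, 0.04, 0.0, 0.0, 0.0],
])

```text
clock: 16.95
tcp_pos: [529.4, 9.4, 136.2]
tcp_rot: [2.107, 2.329, 0.001]
ft_force: [-0.3, 3.3, 0.3]
opening: -0.1
```

Run:
```python
from h import *
val(); push(-1,.45,.34,3); push(1,.40,.29,3)
```

```text
t 16.95 X 0.3 v 0.387 Fin 3.4 F [-0.3  3.3  0.3]
[[0.5, 0.0, 0.0, 0.0, 0.0, 0.0], [0.7, 0.0, -2.84, 0.0, 0.0, 0.0], [-4.35, 0.0, -2.84, 0.0, 0.0, 0.0], [-9.41, 0.01, -2.84, 0.0, 0.0, 0.0], [-14.46, 0.01, -2.84, 0.0, 0.0, 0.0]]
[[-5.06, 0.01, 0.0, 0.0, 0.0, 0.0], [-10.11, 0.01, 0.0, 0.0, 0.0, 0.0], [-10.01, 0.01, 2.81, 0.0, 0.0, 0.0]]
 push:
[[0.87, 0.0, 0.02, 0.0, 0.0, 0.0], [1.14, 0.0, 0.04, 0.0, 0.0, 0.0], [1.42, 0.0, 0.08, 0.0, 0.0, 0.0]]
[[-0.5, 0.0, 0.0, 0.0, 0.0, 0.0], [-0.7, 0.0, -2.89, 0.0, 0.0, 0.0], [5.41, -0.01, -2.89, 0.0, 0.0, 0.0], [11.53, -0.01, -2.89, 0.0, 0.0, 0.0], [17.64, -0.02, -2.89, 0.0, 0.0, 0.0]]
[[6.11, 0.0, 0.0, 0.0, 0.0, 0.0], [6.01, 0.0, 2.84, 0.0, 0.0, 0.0]]
 push:
[[-0.87, 0.0, 0.03, 0.0, 0.0, 0.0], [-1.14, 0.0, 0.07, 0.0, 0.0, 0.0], [-1.41, 0.0, 0.13, 0.0, 0.0, 0.0]]
```

Force is rising (3.4 N) and the arm is tracking well, so I'll continue by turns.

Request:
carry_out([
  [0.5, 0.0, 0.0, 0.0, 0.0, 0.0],
  [0.7, 0.0, -2.84, 0.0, 0.0, 0.0],
  [-4.35, 0.0, -2.84, 0.0, 0.0, 0.0],
  [-9.41, 0.01, -2.84, 0.0, 0.0, 0.0],
  [-14.46, 0.01, -2.84, 0.0, 0.0, 0.0],
])

```text
clock: 17.58
tcp_pos: [544.5, -135.5, 165.1]
tcp_rot: [2.102, 2.33, -0.001]
ft_force: [1.7, 0.3, -0.3]
opening: 0.3
```

Request:
carry_out([
  [-5.06, 0.01, 0.0, 0.0, 0.0, 0.0],
  [-10.11, 0.01, 0.0, 0.0, 0.0, 0.0],
  [-10.01, 0.01, 2.81, 0.0, 0.0, 0.0],
])

```text
clock: 17.95
tcp_pos: [557.4, -239.7, 138.9]
tcp_rot: [2.102, 2.317, -0.0]
ft_force: [1.4, 0.8, -1.3]
opening: -0.1
```

Request:
carry_out([
  [0.87, 0.0, 0.02, 0.0, 0.0, 0.0],
  [1.14, 0.0, 0.04, 0.0, 0.0, 0.0],
  [1.42, 0.0, 0.08, 0.0, 0.0, 0.0],
])

```text
clock: 18.32
tcp_pos: [553.2, -219.0, 136.6]
tcp_rot: [2.1, 2.331, -0.003]
ft_force: [-0.9, -4.0, 0.0]
opening: 0.1
```

Request:
carry_out([
  [-0.5, 0.0, 0.0, 0.0, 0.0, 0.0],
  [-0.7, 0.0, -2.89, 0.0, 0.0, 0.0],
  [5.41, -0.01, -2.89, 0.0, 0.0, 0.0],
  [11.53, -0.01, -2.89, 0.0, 0.0, 0.0],
  [17.64, -0.02, -2.89, 0.0, 0.0, 0.0],
])

```text
clock: 18.95
tcp_pos: [534.9, -41.9, 164.9]
tcp_rot: [2.104, 2.329, 0.001]
ft_force: [1.2, 0.7, -0.6]
opening: 0.0
```

Request:
carry_out([
  [6.11, 0.0, 0.0, 0.0, 0.0, 0.0],
  [6.01, 0.0, 2.84, 0.0, 0.0, 0.0],
])

```text
clock: 19.2
tcp_pos: [529.2, 20.6, 137.7]
tcp_rot: [2.094, 2.335, 0.005]
ft_force: [-0.2, -0.5, -0.4]
opening: 0.5
```

Request:
carry_out([
  [-0.87, 0.0, 0.03, 0.0, 0.0, 0.0],
  [-1.14, 0.0, 0.07, 0.0, 0.0, 0.0],
  [-1.41, 0.0, 0.13, 0.0, 0.0, 0.0],
])

```text
clock: 19.58
tcp_pos: [528.8, 3.2, 134.4]
tcp_rot: [-2.107, -2.325, -0.002]
ft_force: [-0.5, 10.1, -1.4]
opening: -0.2
```

Run:
```python
from h import *
val(); push(-1,.34,.24,3); push(1,.29,.20,3)
```

```text
t 19.57 X -0.9 v 0.303 Fin 10.1 F [-0.5 10.1 -1.4]
[[0.5, 0.0, 0.0, 0.0, 0.0, 0.0], [0.7, 0.0, -2.97, 0.0, 0.0, 0.0], [-5.21, 0.0, -2.97, 0.0, 0.0, 0.0], [-11.12, 0.01, -2.97, 0.0, 0.0, 0.0], [-17.03, 0.02, -2.97, 0.0, 0.0, 0.0]]
[[-5.91, 0.0, 0.0, 0.0, 0.0, 0.0], [-5.81, 0.0, 2.89, 0.0, 0.0, 0.0]]
 push:
[[0.84, 0.0, 0.05, 0.0, 0.0, 0.0], [1.09, 0.0, 0.1, 0.0, 0.0, 0.0], [1.33, 0.0, 0.16, 0.0, 0.0, 0.0]]
[[-0.5, 0.0, 0.0, 0.0, 0.0, 0.0], [-0.7, 0.0, -3.05, 0.0, 0.0, 0.0], [5.03, -0.01, -3.05, 0.0, 0.0, 0.0], [10.75, -0.01, -3.05, 0.0, 0.0, 0.0], [16.48, -0.02, -3.05, 0.0, 0.0, 0.0]]
[[5.73, 0.0, 0.0, 0.0, 0.0, 0.0], [5.63, 0.0, 2.97, 0.0, 0.0, 0.0]]
 push:
[[-0.82, 0.0, 0.05, 0.0, 0.0, 0.0], [-1.04, 0.0, 0.1, 0.0, 0.0, 0.0], [-1.26, 0.0, 0.17, 0.0, 0.0, 0.0]]
```

Request:
carry_out([
  [0.5, 0.0, 0.0, 0.0, 0.0, 0.0],
  [0.7, 0.0, -2.97, 0.0, 0.0, 0.0],
  [-5.21, 0.0, -2.97, 0.0, 0.0, 0.0],
  [-11.12, 0.01, -2.97, 0.0, 0.0, 0.0],
  [-17.03, 0.02, -2.97, 0.0, 0.0, 0.0],
])

```text
clock: 20.2
tcp_pos: [548.6, -171.0, 166.0]
tcp_rot: [2.102, 2.327, -0.0]
ft_force: [-0.0, -0.3, 0.2]
opening: 0.3
```

Request:
carry_out([
  [-5.91, 0.0, 0.0, 0.0, 0.0, 0.0],
  [-5.81, 0.0, 2.89, 0.0, 0.0, 0.0],
])

```text
clock: 20.45
tcp_pos: [557.1, -234.2, 139.0]
tcp_rot: [2.103, 2.313, 0.0]
ft_force: [0.4, 0.9, -1.2]
opening: 0.0
```

Request:
carry_out([
  [0.84, 0.0, 0.05, 0.0, 0.0, 0.0],
  [1.09, 0.0, 0.1, 0.0, 0.0, 0.0],
  [1.33, 0.0, 0.16, 0.0, 0.0, 0.0],
])

```text
clock: 20.82
tcp_pos: [552.3, -214.4, 135.0]
tcp_rot: [2.097, 2.33, -0.008]
ft_force: [-2.1, -8.3, -3.5]
opening: 0.3
```

Run:
```python
from h import *
p,r=load(); 
# undo the planned left push: recompute the commanded pose at right peak
did([1.26,0,-.17,0,0,0]);did([-5.63,0,-2.97,0,0,0]);did([-16.48,.02,3.05,0,0,0]); 
val(); sync(); push(1,.30,.22,4)
```

```text
t 20.82 X 0.0 v 0.278 Fin 8.1 F [-2.1 -8.3 -3.5]
t 20.82 tcp [ 552.3 -214.4  135. ] err [ 0.3 -2.8  0.6] rot err 0.53 F [-2.1 -8.3 -3.5] M [-1.67  0.36  0.04] open 0.3
[[-0.5, 0.0, 0.0, 0.0, 0.0, 0.0], [-0.7, 0.0, -3.05, 0.0, 0.0, 0.0], [5.05, -0.01, -3.05, 0.0, 0.0, 0.0], [10.79, -0.01, -3.05, 0.0, 0.0, 0.0], [16.54, -0.02, -3.05, 0.0, 0.0, 0.0]]
[[5.74, 0.0, 0.0, 0.0, 0.0, 0.0], [5.64, 0.0, 2.95, 0.0, 0.0, 0.0]]
 push:
[[-0.75, 0.0, 0.03, 0.0, 0.0, 0.0], [-0.89, 0.0, 0.07, 0.0, 0.0, 0.0], [-1.04, 0.0, 0.1, 0.0, 0.0, 0.0], [-1.18, 0.0, 0.14, 0.0, 0.0, 0.0]]
```

Request:
carry_out([
  [-0.5, 0.0, 0.0, 0.0, 0.0, 0.0],
  [-0.7, 0.0, -3.05, 0.0, 0.0, 0.0],
  [5.05, -0.01, -3.05, 0.0, 0.0, 0.0],
  [10.79, -0.01, -3.05, 0.0, 0.0, 0.0],
  [16.54, -0.02, -3.05, 0.0, 0.0, 0.0],
])

```text
clock: 21.45
tcp_pos: [535.0, -44.9, 165.6]
tcp_rot: [2.103, 2.33, 0.002]
ft_force: [0.4, 0.7, 0.2]
opening: -0.5
```

Request:
carry_out([
  [5.74, 0.0, 0.0, 0.0, 0.0, 0.0],
  [5.64, 0.0, 2.95, 0.0, 0.0, 0.0],
])

```text
clock: 21.7
tcp_pos: [529.9, 13.7, 137.4]
tcp_rot: [2.093, 2.335, 0.005]
ft_force: [0.6, -1.4, -0.4]
opening: 0.2
```

Request:
carry_out([
  [-0.75, 0.0, 0.03, 0.0, 0.0, 0.0],
  [-0.89, 0.0, 0.07, 0.0, 0.0, 0.0],
  [-1.04, 0.0, 0.1, 0.0, 0.0, 0.0],
  [-1.18, 0.0, 0.14, 0.0, 0.0, 0.0],
])

```text
clock: 22.2
tcp_pos: [528.5, -1.3, 133.3]
tcp_rot: [-2.105, -2.325, -0.0]
ft_force: [-0.9, 8.8, -3.6]
opening: 0.1
```

Run:
```python
from h import *
val(); sync(); push(-1,.28,.20,4)
```

```text
t 22.2 X -1.6 v 0.243 Fin 8.8 F [-0.9  8.8 -3.6]
t 22.2 tcp [528.5  -1.3 133.3] err [-1.8  1.4 -0.8] rot err 0.35 F [-0.9  8.8 -3.6] M [ 1.47  0.25 -0.  ] open 0.1
[[0.5, 0.0, 0.0, 0.0, 0.0, 0.0], [0.7, 0.0, -3.09, 0.0, 0.0, 0.0], [-4.97, 0.01, -3.09, 0.0, 0.0, 0.0], [-10.65, 0.01, -3.09, 0.0, 0.0, 0.0], [-16.32, 0.01, -3.09, 0.0, 0.0, 0.0]]
[[-5.67, 0.01, 0.0, 0.0, 0.0, 0.0], [-5.57, 0.01, 2.98, 0.0, 0.0, 0.0]]
 push:
[[0.74, 0.0, 0.03, 0.0, 0.0, 0.0], [0.89, 0.0, 0.07, 0.0, 0.0, 0.0], [1.03, 0.0, 0.11, 0.0, 0.0, 0.0], [1.18, 0.0, 0.15, 0.0, 0.0, 0.0]]
```

Request:
carry_out([
  [0.5, 0.0, 0.0, 0.0, 0.0, 0.0],
  [0.7, 0.0, -3.09, 0.0, 0.0, 0.0],
  [-4.97, 0.01, -3.09, 0.0, 0.0, 0.0],
  [-10.65, 0.01, -3.09, 0.0, 0.0, 0.0],
  [-16.32, 0.01, -3.09, 0.0, 0.0, 0.0],
])

```text
clock: 22.82
tcp_pos: [548.3, -168.3, 166.2]
tcp_rot: [2.102, 2.328, -0.0]
ft_force: [0.4, -0.4, 0.6]
opening: 0.1
```

Request:
carry_out([
  [-5.67, 0.01, 0.0, 0.0, 0.0, 0.0],
  [-5.57, 0.01, 2.98, 0.0, 0.0, 0.0],
])

```text
clock: 23.08
tcp_pos: [556.8, -228.9, 138.4]
tcp_rot: [2.101, 2.314, 0.001]
ft_force: [-0.4, 0.7, 0.2]
opening: 0.2
```

Request:
carry_out([
  [0.74, 0.0, 0.03, 0.0, 0.0, 0.0],
  [0.89, 0.0, 0.07, 0.0, 0.0, 0.0],
  [1.03, 0.0, 0.11, 0.0, 0.0, 0.0],
  [1.18, 0.0, 0.15, 0.0, 0.0, 0.0],
])

```text
clock: 23.58
tcp_pos: [552.3, -210.3, 134.6]
tcp_rot: [2.098, 2.331, -0.005]
ft_force: [-1.6, -7.4, -3.4]
opening: 0.3
```

Run:
```python
from h import *
val(); sync(); push(1,.24,.16,4)
```

```text
t 23.57 X 0.5 v 0.222 Fin 7.2 F [-1.6 -7.4 -3.4]
t 23.57 tcp [ 552.3 -210.3  134.6] err [ 0.6 -1.6  0.9] rot err 0.43 F [-1.6 -7.4 -3.4] M [-1.24  0.3   0.02] open 0.3
[[-0.5, 0.0, 0.0, 0.0, 0.0, 0.0], [-0.7, 0.0, -3.13, 0.0, 0.0, 0.0], [4.86, -0.01, -3.13, 0.0, 0.0, 0.0], [10.43, -0.01, -3.13, 0.0, 0.0, 0.0], [15.99, -0.02, -3.13, 0.0, 0.0, 0.0]]
[[5.56, 0.0, 0.0, 0.0, 0.0, 0.0], [5.46, 0.0, 3.05, 0.0, 0.0, 0.0]]
 push:
[[-0.74, 0.0, 0.04, 0.0, 0.0, 0.0], [-0.89, 0.0, 0.09, 0.0, 0.0, 0.0], [-1.03, 0.0, 0.13, 0.0, 0.0, 0.0], [-1.17, 0.0, 0.18, 0.0, 0.0, 0.0]]
```

Request:
carry_out([
  [-0.5, 0.0, 0.0, 0.0, 0.0, 0.0],
  [-0.7, 0.0, -3.13, 0.0, 0.0, 0.0],
  [4.86, -0.01, -3.13, 0.0, 0.0, 0.0],
  [10.43, -0.01, -3.13, 0.0, 0.0, 0.0],
  [15.99, -0.02, -3.13, 0.0, 0.0, 0.0],
])

```text
clock: 24.2
tcp_pos: [535.3, -47.5, 165.6]
tcp_rot: [2.103, 2.33, 0.002]
ft_force: [1.8, 0.9, -1.1]
opening: -0.0
```

Request:
carry_out([
  [5.56, 0.0, 0.0, 0.0, 0.0, 0.0],
  [5.46, 0.0, 3.05, 0.0, 0.0, 0.0],
])

```text
clock: 24.45
tcp_pos: [530.5, 9.1, 136.4]
tcp_rot: [2.094, 2.335, 0.006]
ft_force: [0.5, 0.2, -0.6]
opening: -0.3
```

Request:
carry_out([
  [-0.74, 0.0, 0.04, 0.0, 0.0, 0.0],
  [-0.89, 0.0, 0.09, 0.0, 0.0, 0.0],
  [-0.96, 0.0, 0.11, 0.0, 0.0, 0.0],
])

```text
clock: 24.82
tcp_pos: [529.1, -4.0, 132.6]
tcp_rot: [-2.106, -2.326, -0.0]
ft_force: [-1.6, 7.9, -3.7]
opening: 0.2
```

Run:
```python
from h import *
did([.21,0,-.07,0,0,0]); val(); sync()
```

```text
t 24.82 X -1.3 v 0.206 Fin 8.0 F [-1.6  7.9 -3.7]
t 24.82 tcp [529.1  -4.  132.6] err [-1.4  1.  -0.9] rot err 0.3 F [-1.6  7.9 -3.7] M [ 1.28  0.18 -0.  ] open 0.2
```

Request:
carry_out([
  [-0.08, 0.0, 0.03, 0.0, 0.0, 0.0],
  [-0.16, 0.0, 0.06, 0.0, 0.0, 0.0],
])

```text
clock: 25.08
tcp_pos: [529.3, -5.8, 132.1]
tcp_rot: [-2.106, -2.326, -0.0]
ft_force: [-2.3, 6.5, -3.4]
opening: -0.1
```

Run:
```python
from h import *
did([-.16,0,.06,0,0,0]); val(); push(-1,.22,.16,4)
```

```text
t 25.07 X -1.3 v 0.18 Fin 6.7 F [-2.3  6.5 -3.4]
[[0.5, 0.0, 0.0, 0.0, 0.0, 0.0], [0.7, 0.0, -3.22, 0.0, 0.0, 0.0], [-4.77, 0.01, -3.22, 0.0, 0.0, 0.0], [-10.24, 0.01, -3.22, 0.0, 0.0, 0.0], [-15.71, 0.01, -3.22, 0.0, 0.0, 0.0]]
[[-5.47, 0.01, 0.0, 0.0, 0.0, 0.0], [-5.37, 0.01, 3.09, 0.0, 0.0, 0.0]]
 push:
[[0.71, 0.0, 0.03, 0.0, 0.0, 0.0], [0.82, 0.0, 0.07, 0.0, 0.0, 0.0], [0.93, 0.0, 0.1, 0.0, 0.0, 0.0], [1.03, 0.0, 0.14, 0.0, 0.0, 0.0]]
```

Request:
carry_out([
  [0.5, 0.0, 0.0, 0.0, 0.0, 0.0],
  [0.7, 0.0, -3.22, 0.0, 0.0, 0.0],
  [-4.77, 0.01, -3.22, 0.0, 0.0, 0.0],
  [-10.24, 0.01, -3.22, 0.0, 0.0, 0.0],
  [-15.71, 0.01, -3.22, 0.0, 0.0, 0.0],
])

```text
clock: 25.7
tcp_pos: [548.2, -166.1, 166.2]
tcp_rot: [2.101, 2.327, -0.0]
ft_force: [1.3, 0.3, -0.4]
opening: 0.2
```

Request:
carry_out([
  [-5.47, 0.01, 0.0, 0.0, 0.0, 0.0],
  [-5.37, 0.01, 3.09, 0.0, 0.0, 0.0],
])

```text
clock: 25.95
tcp_pos: [556.6, -224.6, 137.3]
tcp_rot: [2.101, 2.314, 0.001]
ft_force: [-0.2, 1.3, -0.5]
opening: 0.3
```

Request:
carry_out([
  [0.71, 0.0, 0.03, 0.0, 0.0, 0.0],
  [0.82, 0.0, 0.07, 0.0, 0.0, 0.0],
  [0.93, 0.0, 0.1, 0.0, 0.0, 0.0],
  [1.03, 0.0, 0.14, 0.0, 0.0, 0.0],
])

```text
clock: 26.45
tcp_pos: [552.2, -207.6, 133.7]
tcp_rot: [2.097, 2.33, -0.005]
ft_force: [-1.2, -6.3, -2.5]
opening: 0.1
```

Run:
```python
from h import *
val(); sync()
```

```text
t 26.45 X 0.7 v 0.185 Fin 6.1 F [-1.2 -6.3 -2.5]
t 26.45 tcp [ 552.2 -207.6  133.7] err [ 0.8 -1.7  1. ] rot err 0.44 F [-1.2 -6.3 -2.5] M [-1.11  0.23 -0.02] open 0.1
```

Request:
carry_out([
  [0.08, 0.0, 0.03, 0.0, 0.0, 0.0],
  [0.16, 0.0, 0.06, 0.0, 0.0, 0.0],
  [0.24, 0.0, 0.1, 0.0, 0.0, 0.0],
])

```text
clock: 26.82
tcp_pos: [552.1, -205.8, 133.2]
tcp_rot: [2.096, 2.33, -0.006]
ft_force: [-2.4, -7.2, 0.0]
opening: -0.1
```

Run:
```python
from h import *
did([.24,0,.1,0,0,0]); val(); push(1,.18,.12,4)
```

```text
t 26.82 X 0.8 v 0.158 Fin 7.0 F [-2.4 -7.2  0. ]
[[-0.5, 0.0, 0.0, 0.0, 0.0, 0.0], [-0.7, 0.0, -3.33, 0.0, 0.0, 0.0], [4.63, -0.01, -3.33, 0.0, 0.0, 0.0], [9.95, -0.01, -3.33, 0.0, 0.0, 0.0], [15.28, -0.01, -3.33, 0.0, 0.0, 0.0]]
[[5.32, -0.01, 0.0, 0.0, 0.0, 0.0], [5.22, -0.01, 3.18, 0.0, 0.0, 0.0]]
 push:
[[-0.7, 0.0, 0.04, 0.0, 0.0, 0.0], [-0.81, 0.0, 0.08, 0.0, 0.0, 0.0], [-0.92, 0.0, 0.12, 0.0, 0.0, 0.0], [-1.02, 0.0, 0.16, 0.0, 0.0, 0.0]]
```

Request:
carry_out([
  [-0.5, 0.0, 0.0, 0.0, 0.0, 0.0],
  [-0.7, 0.0, -3.33, 0.0, 0.0, 0.0],
  [4.63, -0.01, -3.33, 0.0, 0.0, 0.0],
  [9.95, -0.01, -3.33, 0.0, 0.0, 0.0],
  [15.28, -0.01, -3.33, 0.0, 0.0, 0.0],
])

```text
clock: 27.45
tcp_pos: [535.6, -49.5, 165.5]
tcp_rot: [2.103, 2.33, 0.002]
ft_force: [1.2, 0.1, -0.1]
opening: 0.1
```

Request:
carry_out([
  [5.32, -0.01, 0.0, 0.0, 0.0, 0.0],
  [5.22, -0.01, 3.18, 0.0, 0.0, 0.0],
])

```text
clock: 27.7
tcp_pos: [531.1, 4.6, 135.1]
tcp_rot: [2.093, 2.334, 0.006]
ft_force: [0.3, 0.1, -0.0]
opening: 0.1
```

Request:
carry_out([
  [-0.7, 0.0, 0.04, 0.0, 0.0, 0.0],
  [-0.81, 0.0, 0.08, 0.0, 0.0, 0.0],
  [-0.92, 0.0, 0.12, 0.0, 0.0, 0.0],
  [-1.02, 0.0, 0.16, 0.0, 0.0, 0.0],
])

```text
clock: 28.2
tcp_pos: [529.8, -9.1, 131.0]
tcp_rot: [-2.106, -2.327, -0.0]
ft_force: [-1.3, 7.1, -4.0]
opening: -0.1
```

Run:
```python
from h import *
val(); sync()
```

```text
t 28.2 X -1.2 v 0.132 Fin 7.2 F [-1.3  7.1 -4. ]
t 28.2 tcp [529.8  -9.1 131. ] err [-1.3  0.7 -0.6] rot err 0.26 F [-1.3  7.1 -4. ] M [ 1.11  0.23 -0.01] open -0.1
```

Request:
carry_out([
  [-0.08, 0.0, 0.03, 0.0, 0.0, 0.0],
  [-0.16, 0.0, 0.06, 0.0, 0.0, 0.0],
])

```text
clock: 28.45
tcp_pos: [530.0, -10.7, 130.5]
tcp_rot: [-2.106, -2.327, -0.0]
ft_force: [-2.0, 5.7, -3.6]
opening: 0.0
```

Run:
```python
from h import *
did([-.16,0,.06,0,0,0]); val(); push(-1,.16,.10,4)
```

```text
t 28.45 X -1.2 v 0.109 Fin 5.9 F [-2.   5.7 -3.6]
[[0.5, 0.0, 0.0, 0.0, 0.0, 0.0], [0.7, 0.0, -3.4, 0.0, 0.0, 0.0], [-4.54, 0.01, -3.4, 0.0, 0.0, 0.0], [-9.78, 0.01, -3.4, 0.0, 0.0, 0.0], [-15.02, 0.01, -3.4, 0.0, 0.0, 0.0]]
[[-5.24, 0.01, 0.0, 0.0, 0.0, 0.0], [-5.14, 0.01, 3.23, 0.0, 0.0, 0.0]]
 push:
[[0.71, 0.0, 0.04, 0.0, 0.0, 0.0], [0.81, 0.0, 0.08, 0.0, 0.0, 0.0], [0.92, 0.0, 0.12, 0.0, 0.0, 0.0], [1.02, 0.0, 0.16, 0.0, 0.0, 0.0]]
```

Request:
carry_out([
  [0.5, 0.0, 0.0, 0.0, 0.0, 0.0],
  [0.7, 0.0, -3.4, 0.0, 0.0, 0.0],
  [-4.54, 0.01, -3.4, 0.0, 0.0, 0.0],
  [-9.78, 0.01, -3.4, 0.0, 0.0, 0.0],
  [-15.02, 0.01, -3.4, 0.0, 0.0, 0.0],
])

```text
clock: 29.08
tcp_pos: [548.0, -163.9, 166.1]
tcp_rot: [2.101, 2.327, -0.0]
ft_force: [0.1, 0.7, -0.6]
opening: -0.3
```

Request:
carry_out([
  [-5.24, 0.01, 0.0, 0.0, 0.0, 0.0],
  [-5.14, 0.01, 3.23, 0.0, 0.0, 0.0],
])

```text
clock: 29.32
tcp_pos: [556.3, -220.0, 135.9]
tcp_rot: [2.101, 2.314, 0.001]
ft_force: [-0.2, -0.6, -0.4]
opening: 0.2
```

Request:
carry_out([
  [0.71, 0.0, 0.04, 0.0, 0.0, 0.0],
  [0.81, 0.0, 0.08, 0.0, 0.0, 0.0],
  [0.92, 0.0, 0.12, 0.0, 0.0, 0.0],
  [1.02, 0.0, 0.16, 0.0, 0.0, 0.0],
])

```text
clock: 29.82
tcp_pos: [551.9, -203.7, 132.1]
tcp_rot: [2.097, 2.33, -0.005]
ft_force: [-1.4, -6.1, -4.5]
opening: 0.1
```

Run:
```python
from h import *
val(); sync()
```

```text
t 29.82 X 0.7 v 0.128 Fin 5.9 F [-1.4 -6.1 -4.5]
t 29.82 tcp [ 551.9 -203.7  132.1] err [ 0.9 -1.9  1. ] rot err 0.46 F [-1.4 -6.1 -4.5] M [-1.1   0.19  0.03] open 0.1
```

Request:
carry_out([
  [0.08, 0.0, 0.03, 0.0, 0.0, 0.0],
  [0.16, 0.0, 0.07, 0.0, 0.0, 0.0],
  [0.24, 0.0, 0.11, 0.0, 0.0, 0.0],
  [0.32, 0.0, 0.15, 0.0, 0.0, 0.0],
])

```text
clock: 30.32
tcp_pos: [551.5, -200.1, 130.9]
tcp_rot: [2.098, 2.33, -0.004]
ft_force: [-2.2, -5.2, -1.8]
opening: -0.1
```

Run:
```python
from h import *
did([.32,0,.15,0,0,0]); val(); push(1,.11,.05,4)
```

```text
t 30.32 X 0.7 v 0.077 Fin 4.9 F [-2.2 -5.2 -1.8]
[[-0.5, 0.0, 0.0, 0.0, 0.0, 0.0], [-0.7, 0.0, -3.54, 0.0, 0.0, 0.0], [4.38, -0.01, -3.54, 0.0, 0.0, 0.0], [9.46, -0.01, -3.54, 0.0, 0.0, 0.0], [14.53, -0.01, -3.54, 0.0, 0.0, 0.0]]
[[5.08, -0.01, 0.0, 0.0, 0.0, 0.0], [4.98, -0.01, 3.36, 0.0, 0.0, 0.0]]
 push:
[[-0.7, 0.0, 0.05, 0.0, 0.0, 0.0], [-0.81, 0.0, 0.09, 0.0, 0.0, 0.0], [-0.91, 0.0, 0.14, 0.0, 0.0, 0.0], [-1.01, 0.0, 0.19, 0.0, 0.0, 0.0]]
```

Request:
carry_out([
  [-0.5, 0.0, 0.0, 0.0, 0.0, 0.0],
  [-0.7, 0.0, -3.54, 0.0, 0.0, 0.0],
  [4.38, -0.01, -3.54, 0.0, 0.0, 0.0],
  [9.46, -0.01, -3.54, 0.0, 0.0, 0.0],
  [14.53, -0.01, -3.54, 0.0, 0.0, 0.0],
])

```text
clock: 30.95
tcp_pos: [536.0, -52.2, 165.5]
tcp_rot: [2.103, 2.33, 0.002]
ft_force: [0.2, 0.7, 0.2]
opening: -0.0
```

Request:
carry_out([
  [5.08, -0.01, 0.0, 0.0, 0.0, 0.0],
  [4.98, -0.01, 3.36, 0.0, 0.0, 0.0],
])

```text
clock: 31.2
tcp_pos: [531.9, -0.7, 133.4]
tcp_rot: [2.094, 2.333, 0.006]
ft_force: [1.0, -0.8, 0.2]
opening: 0.1
```

Request:
carry_out([
  [-0.7, 0.0, 0.05, 0.0, 0.0, 0.0],
  [-0.81, 0.0, 0.09, 0.0, 0.0, 0.0],
  [-0.91, 0.0, 0.14, 0.0, 0.0, 0.0],
  [-1.01, 0.0, 0.19, 0.0, 0.0, 0.0],
])

```text
clock: 31.7
tcp_pos: [530.2, -13.6, 128.8]
tcp_rot: [-2.106, -2.326, -0.0]
ft_force: [-1.4, 6.5, -4.2]
opening: 0.0
```

Run:
```python
from h import *
val(); sync()
```

```text
t 31.7 X -1.2 v 0.067 Fin 6.6 F [-1.4  6.5 -4.2]
t 31.7 tcp [530.2 -13.6 128.8] err [-1.3  1.  -0.7] rot err 0.29 F [-1.4  6.5 -4.2] M [1.15 0.21 0.02] open 0.0
```

Request:
carry_out([
  [-0.08, 0.0, 0.04, 0.0, 0.0, 0.0],
  [-0.16, 0.0, 0.08, 0.0, 0.0, 0.0],
  [-0.22, 0.0, 0.12, 0.0, 0.0, 0.0],
])

```text
clock: 32.08
tcp_pos: [530.5, -16.0, 127.9]
tcp_rot: [-2.106, -2.327, -0.0]
ft_force: [-1.5, 6.6, -2.6]
opening: -0.1
```

Run:
```python
from h import *
did([-.22,0,.12,0,0,0]); val(); push(-1,.08,.02,4)
```

```text
t 32.08 X -1.2 v 0.031 Fin 6.7 F [-1.5  6.6 -2.6]
[[0.5, 0.0, 0.0, 0.0, 0.0, 0.0], [0.7, 0.0, -3.67, 0.0, 0.0, 0.0], [-4.26, 0.01, -3.67, 0.0, 0.0, 0.0], [-9.23, 0.01, -3.67, 0.0, 0.0, 0.0], [-14.19, 0.01, -3.67, 0.0, 0.0, 0.0]]
[[-4.97, 0.01, 0.0, 0.0, 0.0, 0.0], [-4.87, 0.01, 3.45, 0.0, 0.0, 0.0]]
 push:
[[0.7, 0.0, 0.05, 0.0, 0.0, 0.0], [0.8, 0.0, 0.09, 0.0, 0.0, 0.0], [0.9, 0.0, 0.14, 0.0, 0.0, 0.0], [1.0, 0.0, 0.2, 0.0, 0.0, 0.0]]
```

Request:
carry_out([
  [0.5, 0.0, 0.0, 0.0, 0.0, 0.0],
  [0.7, 0.0, -3.67, 0.0, 0.0, 0.0],
  [-4.26, 0.01, -3.67, 0.0, 0.0, 0.0],
  [-9.23, 0.01, -3.67, 0.0, 0.0, 0.0],
  [-14.19, 0.01, -3.67, 0.0, 0.0, 0.0],
])

```text
clock: 32.7
tcp_pos: [547.7, -161.0, 166.2]
tcp_rot: [2.101, 2.327, 0.0]
ft_force: [1.1, 0.4, 0.7]
opening: 0.1
```

Request:
carry_out([
  [-4.97, 0.01, 0.0, 0.0, 0.0, 0.0],
  [-4.87, 0.01, 3.45, 0.0, 0.0, 0.0],
])

```text
clock: 32.95
tcp_pos: [555.9, -214.3, 133.8]
tcp_rot: [2.1, 2.314, 0.001]
ft_force: [0.9, -0.5, 0.1]
opening: 0.1
```

Request:
carry_out([
  [0.7, 0.0, 0.05, 0.0, 0.0, 0.0],
  [0.8, 0.0, 0.09, 0.0, 0.0, 0.0],
  [0.9, 0.0, 0.14, 0.0, 0.0, 0.0],
  [1.0, 0.0, 0.2, 0.0, 0.0, 0.0],
])

```text
clock: 33.45
tcp_pos: [551.4, -198.0, 129.7]
tcp_rot: [2.098, 2.33, -0.004]
ft_force: [-2.2, -6.0, -2.3]
opening: -0.2
```

Run:
```python
from h import *
val(); sync()
```

```text
t 33.45 X 0.9 v 0.046 Fin 5.8 F [-2.2 -6.  -2.3]
t 33.45 tcp [ 551.4 -198.   129.7] err [ 1.  -1.6  1.2] rot err 0.43 F [-2.2 -6.  -2.3] M [-0.95  0.26  0.  ] open -0.2
```

Request:
carry_out([
  [0.08, 0.0, 0.04, 0.0, 0.0, 0.0],
  [0.16, 0.0, 0.08, 0.0, 0.0, 0.0],
  [0.24, 0.0, 0.13, 0.0, 0.0, 0.0],
  [0.32, 0.0, 0.18, 0.0, 0.0, 0.0],
])

```text
clock: 33.95
tcp_pos: [551.4, -195.7, 128.7]
tcp_rot: [2.096, 2.329, -0.005]
ft_force: [-3.2, -8.0, 2.5]
opening: 0.1
```

Run:
```python
from h import *
did([.32,0,.18,0,0,0]); val(); push(1,.03,-.03,4)
```

```text
t 33.95 X 1.0 v 0.012 Fin 7.6 F [-3.2 -8.   2.5]
[[-0.5, 0.0, 0.0, 0.0, 0.0, 0.0], [-0.7, 0.0, -3.83, 0.0, 0.0, 0.0], [4.11, -0.01, -3.83, 0.0, 0.0, 0.0], [8.91, -0.01, -3.83, 0.0, 0.0, 0.0], [13.72, -0.01, -3.83, 0.0, 0.0, 0.0]]
[[4.81, -0.01, 0.0, 0.0, 0.0, 0.0], [4.7, -0.01, 3.61, 0.0, 0.0, 0.0]]
 push:
[[-0.7, 0.0, 0.06, 0.0, 0.0, 0.0], [-0.79, 0.0, 0.11, 0.0, 0.0, 0.0], [-0.89, 0.0, 0.16, 0.0, 0.0, 0.0], [-0.99, 0.0, 0.22, 0.0, 0.0, 0.0]]
```

Request:
carry_out([
  [-0.5, 0.0, 0.0, 0.0, 0.0, 0.0],
  [-0.7, 0.0, -3.83, 0.0, 0.0, 0.0],
  [4.11, -0.01, -3.83, 0.0, 0.0, 0.0],
  [8.91, -0.01, -3.83, 0.0, 0.0, 0.0],
  [13.72, -0.01, -3.83, 0.0, 0.0, 0.0],
])

```text
clock: 34.58
tcp_pos: [536.2, -54.8, 165.6]
tcp_rot: [2.103, 2.33, 0.002]
ft_force: [0.9, 0.6, 0.9]
opening: 0.3
```

Request:
carry_out([
  [4.81, -0.01, 0.0, 0.0, 0.0, 0.0],
  [4.7, -0.01, 3.61, 0.0, 0.0, 0.0],
])

```text
clock: 34.83
tcp_pos: [532.7, -6.2, 131.1]
tcp_rot: [2.094, 2.333, 0.006]
ft_force: [0.4, -0.5, -0.5]
opening: 0.4
```

Request:
carry_out([
  [-0.7, 0.0, 0.06, 0.0, 0.0, 0.0],
  [-0.79, 0.0, 0.11, 0.0, 0.0, 0.0],
  [-0.89, 0.0, 0.16, 0.0, 0.0, 0.0],
])

```text
clock: 35.2
tcp_pos: [530.1, -16.7, 126.4]
tcp_rot: [-2.105, -2.324, -0.002]
ft_force: [-0.6, 11.3, -3.9]
opening: -0.2
```

Run:
```python
from h import *
did([.1,0,-.06,0,0,0]); val(); sync()
```

```text
t 35.2 X -1.6 v 0.022 Fin 11.3 F [-0.6 11.3 -3.9]
t 35.2 tcp [530.1 -16.7 126.4] err [-1.8  2.2 -0.9] rot err 0.41 F [-0.6 11.3 -3.9] M [ 1.81  0.13 -0.03] open -0.2
```

Request:
carry_out([
  [-0.05, 0.0, 0.03, 0.0, 0.0, 0.0],
  [-0.1, 0.0, 0.06, 0.0, 0.0, 0.0],
  [-0.1, 0.0, 0.06, 0.0, 0.0, 0.0],
])

```text
clock: 35.58
tcp_pos: [530.2, -17.5, 126.1]
tcp_rot: [-2.105, -2.324, -0.002]
ft_force: [-1.6, 10.2, -3.0]
opening: 0.1
```

Run:
```python
from h import *
did([-.1,0,.06,0,0,0]); val(); sync()
```

```text
t 35.58 X -1.6 v 0.01 Fin 10.3 F [-1.6 10.2 -3. ]
t 35.58 tcp [530.2 -17.5 126.1] err [-1.9  2.4 -0.6] rot err 0.41 F [-1.6 10.2 -3. ] M [ 1.81  0.18 -0.  ] open 0.1
```

Request:
carry_out([
  [-0.05, 0.0, 0.03, 0.0, 0.0, 0.0],
  [-0.1, 0.0, 0.06, 0.0, 0.0, 0.0],
  [-0.15, 0.0, 0.1, 0.0, 0.0, 0.0],
])

```text
clock: 35.95
tcp_pos: [530.3, -18.4, 125.5]
tcp_rot: [-2.105, -2.323, -0.003]
ft_force: [-1.7, 12.6, 0.9]
opening: 0.1
```

Run:
```python
from h import *
did([-.15,0,.1,0,0,0]); val(); sync()
```

```text
t 35.95 X -1.6 v -0.005 Fin 12.7 F [-1.7 12.6  0.9]
t 35.95 tcp [530.3 -18.4 125.5] err [-1.9  2.9 -0.2] rot err 0.45 F [-1.7 12.6  0.9] M [ 2.16  0.23 -0.03] open 0.1
```

Run:
```python
from h import *
push(-1,.015,-.03,4)
```

```text
[[0.5, 0.0, 0.0, 0.0, 0.0, 0.0], [0.7, 0.0, -3.93, 0.0, 0.0, 0.0], [-4.04, 0.01, -3.93, 0.0, 0.0, 0.0], [-8.78, 0.01, -3.93, 0.0, 0.0, 0.0], [-13.52, 0.01, -3.93, 0.0, 0.0, 0.0]]
[[-4.74, 0.01, 0.0, 0.0, 0.0, 0.0], [-4.64, 0.01, 3.66, 0.0, 0.0, 0.0]]
 push:
[[0.67, 0.0, 0.04, 0.0, 0.0, 0.0], [0.75, 0.0, 0.08, 0.0, 0.0, 0.0], [0.82, 0.0, 0.12, 0.0, 0.0, 0.0], [0.89, 0.0, 0.17, 0.0, 0.0, 0.0]]
```

Request:
carry_out([
  [0.5, 0.0, 0.0, 0.0, 0.0, 0.0],
  [0.7, 0.0, -3.93, 0.0, 0.0, 0.0],
  [-4.04, 0.01, -3.93, 0.0, 0.0, 0.0],
  [-8.78, 0.01, -3.93, 0.0, 0.0, 0.0],
  [-13.52, 0.01, -3.93, 0.0, 0.0, 0.0],
])

```text
clock: 36.58
tcp_pos: [547.3, -158.9, 166.5]
tcp_rot: [2.102, 2.327, 0.0]
ft_force: [0.3, 0.1, -0.6]
opening: 0.2
```

Request:
carry_out([
  [-4.74, 0.01, 0.0, 0.0, 0.0, 0.0],
  [-4.64, 0.01, 3.66, 0.0, 0.0, 0.0],
])

```text
clock: 36.83
tcp_pos: [555.5, -209.8, 132.2]
tcp_rot: [2.1, 2.314, 0.002]
ft_force: [0.3, 0.4, -0.8]
opening: 0.3
```

Request:
carry_out([
  [0.67, 0.0, 0.04, 0.0, 0.0, 0.0],
  [0.75, 0.0, 0.08, 0.0, 0.0, 0.0],
  [0.82, 0.0, 0.12, 0.0, 0.0, 0.0],
])

```text
clock: 37.2
tcp_pos: [550.8, -196.5, 128.2]
tcp_rot: [2.097, 2.33, -0.006]
ft_force: [-2.0, -8.6, -4.0]
opening: 0.1
```

Run:
```python
from h import *
did([-.07,0,-.05,0,0,0]); val(); sync()
```

```text
t 37.2 X 0.4 v 0.022 Fin 8.4 F [-2.  -8.6 -4. ]
t 37.2 tcp [ 550.8 -196.5  128.2] err [ 0.6 -2.6  1. ] rot err 0.48 F [-2.  -8.6 -4. ] M [-1.5   0.25  0.02] open 0.1
```

Request:
carry_out([
  [0.05, 0.0, 0.03, 0.0, 0.0, 0.0],
  [0.1, 0.0, 0.06, 0.0, 0.0, 0.0],
  [0.15, 0.0, 0.1, 0.0, 0.0, 0.0],
  [0.15, 0.0, 0.1, 0.0, 0.0, 0.0],
])

```text
clock: 37.7
tcp_pos: [550.7, -195.7, 127.8]
tcp_rot: [2.096, 2.329, -0.007]
ft_force: [-2.2, -9.2, -3.1]
opening: 0.0
```

Run:
```python
from h import *
did([.15,0,.1,0,0,0]); val(); sync()
```

```text
t 37.7 X 0.5 v 0.01 Fin 8.9 F [-2.2 -9.2 -3.1]
t 37.7 tcp [ 550.7 -195.7  127.8] err [ 0.8 -3.3  1.6] rot err 0.57 F [-2.2 -9.2 -3.1] M [-1.66  0.41  0.02] open 0.0
```

Request:
carry_out([
  [0.05, 0.0, 0.03, 0.0, 0.0, 0.0],
  [0.1, 0.0, 0.06, 0.0, 0.0, 0.0],
  [0.15, 0.0, 0.1, 0.0, 0.0, 0.0],
  [0.2, 0.0, 0.13, 0.0, 0.0, 0.0],
  [0.2, 0.0, 0.13, 0.0, 0.0, 0.0],
])

```text
clock: 38.33
tcp_pos: [550.8, -194.5, 127.3]
tcp_rot: [2.094, 2.328, -0.009]
ft_force: [-4.2, -11.1, 0.6]
opening: 0.1
```

Run:
```python
from h import *
did([.2,0,.13,0,0,0]); val(); sync()
p,d=snap('scene'); cv2.imwrite('pics/s2.png',cv2.resize(p[140:220,200:310,::-1],(770,560),interpolation=cv2.INTER_CUBIC))
```

```text
t 38.33 X 0.6 v -0.007 Fin 10.6 F [ -4.2 -11.1   0.6]
t 38.33 tcp [ 550.8 -194.5  127.3] err [ 1.  -4.2  2.4] rot err 0.67 F [ -4.2 -11.1   0.6] M [-1.83  0.63  0.08] open 0.1
```

View pics/s2.png

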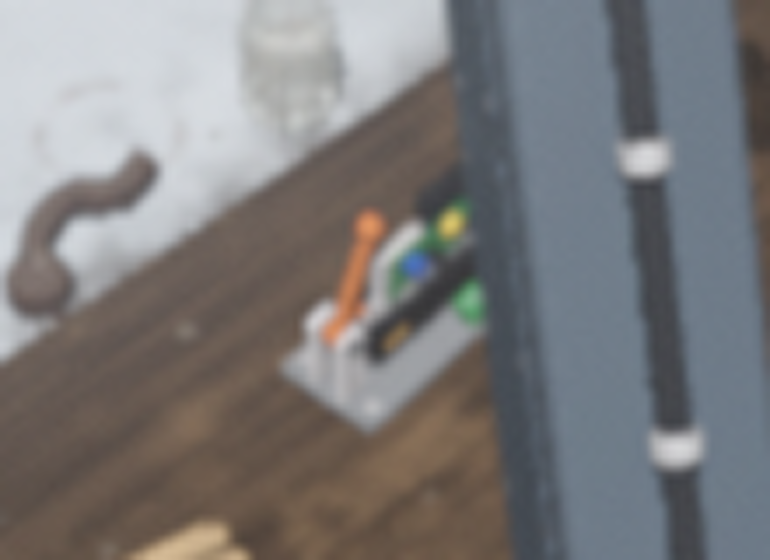

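The scene crop shows the left lever at (370,225) swung inward and the board upright. Force is about 11 N and the lever still yields, so it isn't at the stop yet.

Request:
carry_out([
  [0.05, 0.0, 0.03, 0.0, 0.0, 0.0],
  [0.1, 0.0, 0.06, 0.0, 0.0, 0.0],
  [0.15, 0.0, 0.1, 0.0, 0.0, 0.0],
  [0.2, 0.0, 0.13, 0.0, 0.0, 0.0],
  [0.2, 0.0, 0.13, 0.0, 0.0, 0.0],
])

```text
clock: 39.0
tcp_pos: [550.8, -193.4, 126.7]
tcp_rot: [2.093, 2.328, -0.01]
ft_force: [-4.8, -12.3, 3.4]
opening: -0.3
```

Run:
```python
from h import *
did([.2,0,.13,0,0,0]); val(); sync()
push(1,0,-.05,5)
```

```text
t 39.0 X 0.7 v -0.025 Fin 11.8 F [ -4.8 -12.3   3.4]
t 39.0 tcp [ 550.8 -193.4  126.7] err [ 1.2 -5.   3.1] rot err 0.77 F [ -4.8 -12.3   3.4] M [-2.01  0.82  0.1 ] open -0.3
[[-0.5, 0.0, 0.0, 0.0, 0.0, 0.0], [-0.7, 0.0, -4.14, 0.0, 0.0, 0.0], [5.48, -0.01, -4.14, 0.0, 0.0, 0.0], [11.66, -0.01, -4.14, 0.0, 0.0, 0.0], [17.84, -0.02, -4.14, 0.0, 0.0, 0.0]]
[[-0.1, 0.0, 3.72, 0.0, 0.0, 0.0]]
 push:
[[-0.67, 0.0, 0.04, 0.0, 0.0, 0.0], [-0.74, 0.0, 0.07, 0.0, 0.0, 0.0], [-0.8, 0.0, 0.11, 0.0, 0.0, 0.0], [-0.86, 0.0, 0.15, 0.0, 0.0, 0.0], [-0.93, 0.0, 0.19, 0.0, 0.0, 0.0]]
```

Request:
carry_out([
  [-0.5, 0.0, 0.0, 0.0, 0.0, 0.0],
  [-0.7, 0.0, -4.14, 0.0, 0.0, 0.0],
  [5.48, -0.01, -4.14, 0.0, 0.0, 0.0],
  [11.66, -0.01, -4.14, 0.0, 0.0, 0.0],
  [17.84, -0.02, -4.14, 0.0, 0.0, 0.0],
])

```text
clock: 39.62
tcp_pos: [531.4, -8.8, 166.2]
tcp_rot: [2.103, 2.329, 0.002]
ft_force: [0.8, 0.6, -0.5]
opening: -0.2
```

Request:
carry_out([
  [-0.1, 0.0, 3.72, 0.0, 0.0, 0.0],
])

```text
clock: 39.75
tcp_pos: [532.7, -7.3, 130.7]
tcp_rot: [2.092, 2.334, 0.006]
ft_force: [0.3, -0.3, -0.6]
opening: 0.3
```

Request:
carry_out([
  [-0.67, 0.0, 0.04, 0.0, 0.0, 0.0],
  [-0.74, 0.0, 0.07, 0.0, 0.0, 0.0],
  [-0.8, 0.0, 0.11, 0.0, 0.0, 0.0],
])

```text
clock: 40.12
tcp_pos: [529.7, -17.0, 125.8]
tcp_rot: [-2.104, -2.322, -0.002]
ft_force: [-0.2, 12.6, -6.5]
opening: -0.2
```

Run:
```python
from h import *
did([.13,0,-.08,0,0,0]); val(); sync()
snap('scene')
p,W=cloud('scene'); Y=(W[...,:2]-C)@EY; X=(W[...,:2]-C)@EX
m=(abs(X)<30)&(abs(Y)<45)&(W[...,2]>60)&(W[...,2]<140); print('top z by Y')
for y in range(-70,70,10):
    k=m&(Y>=y)&(Y<y+10)
    if k.sum()>3: print(y,k.sum(),np.percentile(W[k][:,2],[50,95]).round(1))
```

```text
t 40.12 X -2.0 v 0.017 Fin 12.6 F [-0.2 12.6 -6.5]
t 40.12 tcp [529.7 -17.  125.8] err [-2.3  2.8 -0.9] rot err 0.5 F [-0.2 12.6 -6.5] M [2.14 0.11 0.  ] open -0.2
top z by Y
```

Request:
carry_out([
  [-0.08, 0.0, 0.0, 0.0, 0.0, 0.0],
  [-0.15, 0.0, 0.0, 0.0, 0.0, 0.0],
  [-0.15, 0.0, 0.0, 0.0, 0.0, 0.0],
])

```text
clock: 40.55
tcp_pos: [529.7, -17.9, 125.5]
tcp_rot: [-2.104, -2.321, -0.003]
ft_force: [-0.5, 13.2, -9.5]
opening: 0.1
```

Run:
```python
from h import *
did([-.15,0,0,0,0,0]); val(); sync()
p,r=load(); yc=(p[:2]-C)@EY
plan([pose(yc+6,p[2]),pose(yc,180),pose(0,236)],step=62,hold=1)
```

```text
t 40.55 X -2.2 v 0.004 Fin 13.2 F [-0.5 13.2 -9.5]
t 40.55 tcp [529.7 -17.9 125.5] err [-2.5  3.5 -1.2] rot err 0.57 F [-0.5 13.2 -9.5] M [ 2.42 -0.03  0.05] open 0.1
[[0.6, 0.0, 0.0, 0.0, 0.0, 0.0], [0.0, 0.0, -5.33, 0.0, 0.0, 0.0], [-4.28, 0.01, -8.13, 0.0, 0.0, 0.0], [-8.56, 0.01, -10.93, 0.0, 0.0, 0.0], [-8.56, 0.01, -10.93, 0.0, 0.0, 0.0]]
```

Request:
carry_out([
  [0.6, 0.0, 0.0, 0.0, 0.0, 0.0],
  [0.0, 0.0, -5.33, 0.0, 0.0, 0.0],
  [-4.28, 0.01, -8.13, 0.0, 0.0, 0.0],
  [-8.56, 0.01, -10.93, 0.0, 0.0, 0.0],
  [-8.56, 0.01, -10.93, 0.0, 0.0, 0.0],
])

```text
clock: 41.18
tcp_pos: [544.1, -111.4, 240.1]
tcp_rot: [2.102, 2.318, 0.004]
ft_force: [0.1, -0.2, -0.8]
opening: -0.2
```

```bash
cat > look.py <<'E'
from h import *
sync(); p,d=snap('wrist')
p,W=cloud('wrist'); Y=(W[...,:2]-C)@EY; X=(W[...,:2]-C)@EX
for lo,hi,nm in ((103,125,'handle'),(80,98,'card'),(40,56,'housing')):
    m=(W[...,2]>lo)&(W[...,2]<hi)&(abs(X)<25)&(abs(Y)<75)
    for y in range(-80,81,20):
        k=m&(Y>=y)&(Y<y+20)
        if k.sum()>25: print(nm,y,k.sum(),np.percentile(X[k],[1,99]).round(1),np.median(W[k][:,2]).round(1))
hsv=cv2.cvtColor(p,cv2.COLOR_RGB2HSV)
o=(hsv[...,0]>3)&(hsv[...,0]<18)&(hsv[...,1]>150)&(hsv[...,2]>90)&(abs(X)<12)&(W[...,2]>60)&(W[...,2]<140)
for sd in (1,-1):
    k=o&(sd*Y>40)
    if k.sum():
        q=np.c_[X[k],sd*Y[k],W[k][:,2]]; t=q[q[:,2]>110]
        f=lambda c: np.r_[np.linalg.norm(t-c,axis=1)-8]
        from scipy.optimize import least_squares
        s=least_squares(f,[0,70,118],loss='soft_l1'); c=s.x
        print('knob',sd,k.sum(),len(t),c.round(1),'v',(.5+np.arctan2(c[1]-106,c[2]-59)).round(3),'r',np.hypot(c[1]-106,c[2]-59).round(1))
cv2.imwrite('pics/w_%d.png'%int(telemetry.observe()['clock']*10),cv2.resize(p[...,::-1],(800,600)))
E
python3 look.py; ls pics
```

```text
t 41.17 tcp [ 544.1 -111.4  240.1] err [ 3.1 -4.9  4.1] rot err 0.77 F [ 0.1 -0.2 -0.8] M [-0.   -0.04  0.06] open -0.2
handle -40 118 [-7.1  5.1] 115.7
handle -20 283 [-7.   5.2] 115.8
handle 0 301 [-6.5  5.4] 115.7
handle 20 178 [-6.2  5.5] 115.1
card -80 61 [-4.4  2. ] 92.0
card -60 241 [-15.1   2.2] 88.4
card -40 86 [-15.6   0.3] 83.0
card 0 34 [-10.5  -8.3] 82.8
card 20 110 [-13.8   3.7] 91.6
card 40 278 [-15.7   2.1] 89.5
card 60 28 [-4.5  2.2] 91.8
housing -80 131 [-13.6  14.1] 50.6
housing -60 111 [ 5.8 14. ] 48.5
housing -40 97 [-11.6  11.8] 43.9
housing -20 105 [-11.3  11.9] 43.9
housing 0 105 [-11.8  11.9] 44.0
housing 20 160 [-11.6  11.9] 44.1
housing 40 233 [-14.2  15. ] 50.3
housing 60 157 [-14.   15.1] 51.5
knob 1 577 336 [  0.4  73.9 126.5] v 0.056 r 74.8
s2.png
scene0.png
side0.png
top.png
w1.png
w2.png
w3.png
w4.png
w5.png
w6.png
w_412.png
wrist0.png
```

Run:
```python
from h import *
sync()
push(-1,.03,-.04,5)
```

```text
t 41.23 tcp [ 542.3 -109.2  238.2] err [ 1.3 -2.6  2.2] rot err 0.46 F [ 0.3 -0.2  0.2] M [-0.   -0.01  0.08] open -0.0
[[-4.9, 0.0, 3.55, 0.0, 0.0, 0.0], [-9.8, 0.01, 7.1, 0.0, 0.0, 0.0], [-9.7, 0.01, 10.71, 0.0, 0.0, 0.0]]
 push:
[[0.69, 0.0, 0.05, 0.0, 0.0, 0.0], [0.78, 0.0, 0.1, 0.0, 0.0, 0.0], [0.88, 0.0, 0.15, 0.0, 0.0, 0.0], [0.97, 0.0, 0.2, 0.0, 0.0, 0.0], [1.06, 0.0, 0.25, 0.0, 0.0, 0.0]]
```

View pics/w_412.png

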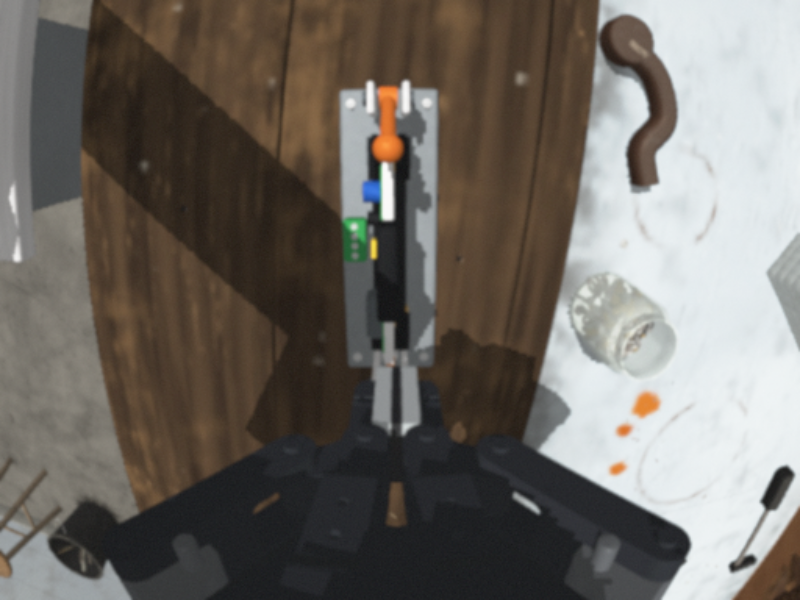

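The view shows the left knob swung in over the card end at (388,147), with the board upright and level. I'll push the right lever and look from that pose.

Request:
carry_out([
  [-4.9, 0.0, 3.55, 0.0, 0.0, 0.0],
  [-9.8, 0.01, 7.1, 0.0, 0.0, 0.0],
  [-9.7, 0.01, 10.71, 0.0, 0.0, 0.0],
])

```text
clock: 41.6
tcp_pos: [551.9, -206.4, 127.6]
tcp_rot: [2.106, 2.325, -0.001]
ft_force: [-0.2, 0.9, -0.2]
opening: 0.2
```

Request:
carry_out([
  [0.69, 0.0, 0.05, 0.0, 0.0, 0.0],
  [0.78, 0.0, 0.1, 0.0, 0.0, 0.0],
  [0.88, 0.0, 0.15, 0.0, 0.0, 0.0],
  [0.97, 0.0, 0.2, 0.0, 0.0, 0.0],
  [0.97, 0.0, 0.2, 0.0, 0.0, 0.0],
])

```text
clock: 42.22
tcp_pos: [550.3, -195.7, 127.6]
tcp_rot: [2.096, 2.331, -0.008]
ft_force: [-1.5, -9.9, -5.7]
opening: 0.3
```

```bash
python3 - <<'E'
from h import *
did([-.09,0,-.05,0,0,0]); val()
E
python3 look.py | grep -v housing
```

```text
t 42.23 X -0.0 v 0.009 Fin 9.7 F [-1.5 -9.9 -5.7]
t 42.23 tcp [ 550.3 -195.7  127.6] err [ 0.2 -2.3  0.7] rot err 0.52 F [-1.5 -9.9 -5.7] M [-1.78  0.35  0.02] open 0.3
handle -40 516 [-7.   5.4] 115.7
handle -20 1068 [-6.9  5.4] 115.7
handle 0 1069 [-6.9  5.7] 115.6
handle 20 423 [-6.9  5.7] 115.6
card -80 176 [-4.4  2.4] 91.9
card -60 789 [-15.6   2.3] 84.4
card -40 398 [-15.9   2.2] 83.2
card 0 85 [-11.4  -8.9] 82.6
card 20 169 [-15.7   2. ] 91.3
card 40 401 [-15.6   2.6] 82.8
knob -1 758 689 [1.000e-01 7.210e+01 1.258e+02] v 0.031 r 74.9
```

Request:
carry_out([
  [0.08, 0.0, 0.03, 0.0, 0.0, 0.0],
  [0.16, 0.0, 0.06, 0.0, 0.0, 0.0],
  [0.24, 0.0, 0.09, 0.0, 0.0, 0.0],
  [0.32, 0.0, 0.12, 0.0, 0.0, 0.0],
  [0.32, 0.0, 0.12, 0.0, 0.0, 0.0],
])

```text
clock: 42.9
tcp_pos: [550.2, -194.1, 126.9]
tcp_rot: [2.094, 2.33, -0.01]
ft_force: [-2.8, -13.9, -3.1]
opening: 0.1
```

```bash
python3 - <<'E'
from h import *
did([.32,0,.12,0,0,0]); val()
E
python3 look.py | grep -v housing
```

```text
t 42.9 X 0.1 v -0.015 Fin 13.5 F [ -2.8 -13.9  -3.1]
t 42.9 tcp [ 550.2 -194.1  126.9] err [ 0.5 -3.9  1.3] rot err 0.69 F [ -2.8 -13.9  -3.1] M [-2.33  0.58  0.12] open 0.1
handle -80 32 [-6.3  7.6] 124.3
handle -40 516 [-6.9  5.5] 115.5
handle -20 1078 [-7.3  5.9] 115.7
handle 0 1086 [-6.8  5.8] 115.7
handle 20 422 [-6.8  5.7] 115.6
card -80 176 [-4.2  2.5] 91.7
card -60 783 [-15.5   2.4] 88.7
card -40 386 [-15.8   2.3] 83.0
card 0 88 [-11.3  -8.8] 82.6
card 20 188 [-15.5   2.1] 91.4
card 40 438 [-16.    2.6] 83.1
knob -1 724 675 [1.000e-01 7.080e+01 1.251e+02] v 0.01 r 74.9
```

Request:
carry_out([
  [0.08, 0.0, 0.03, 0.0, 0.0, 0.0],
  [0.16, 0.0, 0.06, 0.0, 0.0, 0.0],
  [0.24, 0.0, 0.09, 0.0, 0.0, 0.0],
  [0.24, 0.0, 0.09, 0.0, 0.0, 0.0],
])

```text
clock: 43.45
tcp_pos: [550.2, -192.8, 126.4]
tcp_rot: [2.092, 2.329, -0.012]
ft_force: [-4.6, -16.9, -2.4]
opening: 0.1
```

```bash
python3 - <<'E'
from h import *
did([.24,0,.09,0,0,0]); val()
E
python3 look.py | egrep 'handle|knob|card -80'
python3 - <<'E'
from h import *
p,r=load(); yc=(p[:2]-C)@EY
plan([pose(yc-14,p[2])],hold=2)
E
```

```text
t 43.45 X 0.2 v -0.035 Fin 16.3 F [ -4.6 -16.9  -2.4]
handle -80 50 [-7.1  7.1] 124.2
handle -40 527 [-6.8  5.6] 115.4
handle -20 1095 [-7.2  5.6] 115.6
handle 0 1086 [-6.7  5.8] 115.7
handle 20 421 [-7.1  5.7] 115.6
card -80 182 [-4.7  2. ] 91.4
knob -1 717 682 [1.000e-01 6.960e+01 1.244e+02] v -0.008 r 74.9
[[-1.4, 0.0, 0.0, 0.0, 0.0, 0.0], [-1.4, 0.0, 0.0, 0.0, 0.0, 0.0], [-1.4, 0.0, 0.0, 0.0, 0.0, 0.0]]
```

Request:
carry_out([
  [-1.4, 0.0, 0.0, 0.0, 0.0, 0.0],
  [-1.4, 0.0, 0.0, 0.0, 0.0, 0.0],
  [-1.4, 0.0, 0.0, 0.0, 0.0, 0.0],
])

```text
clock: 43.88
tcp_pos: [550.9, -200.6, 124.7]
tcp_rot: [2.103, 2.332, -0.0]
ft_force: [-0.0, -0.8, -0.2]
opening: 0.2
```

```bash
python3 look.py | egrep 'handle|knob|card -80|^t'
python3 - <<'E'
from h import *
push(1,.03,-.04,5)
E
```

```text
t 43.88 tcp [ 550.9 -200.6  124.7] err [-0.   1.1 -0.1] rot err 0.07 F [-0.  -0.8 -0.2] M [ 0.02  0.02 -0.02] open 0.2
handle -40 566 [-7.   5.7] 115.6
handle -20 1098 [-6.9  5.6] 115.8
handle 0 1083 [-6.8  5.6] 115.8
handle 20 427 [-6.8  5.6] 115.7
card -80 182 [-4.6  2. ] 91.8
knob -1 826 736 [1.000e-01 7.420e+01 1.269e+02] v 0.062 r 75.0
[[-0.5, 0.0, 0.0, 0.0, 0.0, 0.0], [-0.7, 0.0, -4.02, 0.0, 0.0, 0.0], [4.32, -0.01, -4.02, 0.0, 0.0, 0.0], [9.34, -0.01, -4.02, 0.0, 0.0, 0.0], [14.36, -0.01, -4.02, 0.0, 0.0, 0.0]]
[[5.02, -0.01, 0.0, 0.0, 0.0, 0.0], [4.91, -0.01, 3.61, 0.0, 0.0, 0.0]]
 push:
[[-0.69, 0.0, 0.05, 0.0, 0.0, 0.0], [-0.78, 0.0, 0.1, 0.0, 0.0, 0.0], [-0.87, 0.0, 0.15, 0.0, 0.0, 0.0], [-0.96, 0.0, 0.2, 0.0, 0.0, 0.0], [-1.05, 0.0, 0.26, 0.0, 0.0, 0.0]]
```

The right lever springs back to 0.062 after 17 N and the board doesn't move, so it has bottomed. I'll confirm the left the same way.

Request:
carry_out([
  [-0.5, 0.0, 0.0, 0.0, 0.0, 0.0],
  [-0.7, 0.0, -4.02, 0.0, 0.0, 0.0],
  [4.32, -0.01, -4.02, 0.0, 0.0, 0.0],
  [9.34, -0.01, -4.02, 0.0, 0.0, 0.0],
  [14.36, -0.01, -4.02, 0.0, 0.0, 0.0],
])

```text
clock: 44.55
tcp_pos: [536.1, -57.7, 164.3]
tcp_rot: [2.104, 2.33, -0.001]
ft_force: [0.9, 0.2, 0.7]
opening: -0.0
```

Request:
carry_out([
  [5.02, -0.01, 0.0, 0.0, 0.0, 0.0],
  [4.91, -0.01, 3.61, 0.0, 0.0, 0.0],
])

```text
clock: 44.8
tcp_pos: [532.3, -7.0, 129.8]
tcp_rot: [2.095, 2.333, 0.004]
ft_force: [0.2, -0.3, -0.7]
opening: -0.0
```

Request:
carry_out([
  [-0.69, 0.0, 0.05, 0.0, 0.0, 0.0],
  [-0.78, 0.0, 0.1, 0.0, 0.0, 0.0],
  [-0.87, 0.0, 0.15, 0.0, 0.0, 0.0],
  [-0.96, 0.0, 0.2, 0.0, 0.0, 0.0],
  [-0.96, 0.0, 0.2, 0.0, 0.0, 0.0],
])

```text
clock: 45.42
tcp_pos: [529.4, -17.2, 125.4]
tcp_rot: [-2.104, -2.322, -0.0]
ft_force: [-0.4, 11.5, -5.0]
opening: 0.3
```

Run:
```python
from h import *
did([.09,0,-.06,0,0,0]); val(); sync()
```

```text
t 45.42 X -2.4 v 0.014 Fin 11.5 F [-0.4 11.5 -5. ]
t 45.42 tcp [529.4 -17.2 125.4] err [-2.6  2.3 -1.5] rot err 0.52 F [-0.4 11.5 -5. ] M [1.95 0.25 0.  ] open 0.3
```

Request:
carry_out([
  [-0.08, 0.0, 0.03, 0.0, 0.0, 0.0],
  [-0.16, 0.0, 0.06, 0.0, 0.0, 0.0],
  [-0.24, 0.0, 0.09, 0.0, 0.0, 0.0],
  [-0.24, 0.0, 0.09, 0.0, 0.0, 0.0],
])

```text
clock: 45.92
tcp_pos: [529.6, -18.8, 124.8]
tcp_rot: [-2.104, -2.321, -0.002]
ft_force: [-1.4, 14.6, -3.3]
opening: 0.1
```

Run:
```python
from h import *
did([-.24,0,.09,0,0,0]); val(); sync()
p,r=load(); yc=(p[:2]-C)@EY
plan([pose(yc+12,p[2]),pose(yc+10,180),pose(0,240)],step=62,hold=2)
```

```text
t 45.92 X -2.4 v -0.009 Fin 14.7 F [-1.4 14.6 -3.3]
t 45.92 tcp [529.6 -18.8 124.8] err [-2.7  3.2 -1.3] rot err 0.58 F [-1.4 14.6 -3.3] M [ 2.41  0.21 -0.04] open 0.1
[[1.2, 0.0, 0.0, 0.0, 0.0, 0.0], [1.0, 0.0, -5.4, 0.0, 0.0, 0.0], [-3.75, 0.01, -8.4, 0.0, 0.0, 0.0], [-8.5, 0.01, -11.4, 0.0, 0.0, 0.0], [-8.5, 0.01, -11.4, 0.0, 0.0, 0.0]]
[[0.0, 0.0, 0.0, 0.0, 0.0, 0.0]]
```

Left behaves the same: force is proportional to push and the stop is elastic. I'll retract and check.

Request:
carry_out([
  [1.2, 0.0, 0.0, 0.0, 0.0, 0.0],
  [1.0, 0.0, -5.4, 0.0, 0.0, 0.0],
  [-3.75, 0.01, -8.4, 0.0, 0.0, 0.0],
  [-8.5, 0.01, -11.4, 0.0, 0.0, 0.0],
  [-8.5, 0.01, -11.4, 0.0, 0.0, 0.0],
])

```text
clock: 46.55
tcp_pos: [544.2, -111.8, 243.3]
tcp_rot: [2.103, 2.318, 0.003]
ft_force: [0.8, -0.5, -0.5]
opening: -0.2
```

Request:
carry_out([
  [0.0, 0.0, 0.0, 0.0, 0.0, 0.0],
  [0.0, 0.0, 0.0, 0.0, 0.0, 0.0],
  [0.0, 0.0, 0.0, 0.0, 0.0, 0.0],
])

```text
clock: 46.92
tcp_pos: [540.5, -105.5, 238.5]
tcp_rot: [-2.103, -2.333, 0.002]
ft_force: [-0.1, -0.3, 0.1]
opening: 0.1
```

```bash
python3 look.py
```

```text
t 46.92 tcp [ 540.5 -105.5  238.5] err [-0.5  1.  -1.5] rot err 0.12 F [-0.1 -0.3  0.1] M [-0.01 -0.   -0.01] open 0.1
handle -40 127 [-6.7  5.6] 115.6
handle -20 284 [-6.6  5.6] 115.8
handle 0 293 [-6.4  5.4] 115.8
handle 20 177 [-6.3  5.4] 115.2
card -80 27 [-4.4  2. ] 92.0
card -60 230 [-15.2   2. ] 89.2
card -40 84 [-14.9  -7. ] 82.9
card 0 36 [-10.2  -8.1] 82.9
card 20 119 [-14.9   3.6] 91.7
card 40 284 [-15.8   2.8] 90.6
housing -80 126 [-13.5  14.2] 50.6
housing -60 93 [ 7.  15.1] 49.9
housing -40 89 [-11.8  12.6] 44.0
housing -20 103 [-11.8  12.6] 44.0
housing 0 113 [-11.5  12.4] 44.0
housing 20 152 [-11.3  12.2] 43.9
housing 40 233 [-14.2  15. ] 49.2
housing 60 138 [-14.1  14.9] 51.6
knob 1 605 340 [  0.6  73.9 126.3] v 0.056 r 74.6
```

```bash
python3 -c "
from plant import ticket; print(ticket.sign_off())"
```

```text
the job is handed in; nothing more can be done
None
```

The dimmer board is seated in the rack connector, and I handed the job in at about 47 s of the 72 s allowed. I lifted it from the stand by its handle, stood it in the slot and let go. Then I closed the gripper and pushed the two lever knobs inward by turns until both bottomed.

**Last checks:**
- **Board:** it is level, with the handle top at 115.2–115.8 mm along its length. That puts the lower edge near 16 mm, inside the 14–18 mm range for home.
- **Levers:** the left rests at 0.056 and the right at 0.062. The camera showed the right springing back there after its last push, to about 17 N, with the board unmoved afterwards. The left was back at 0.056 after its last push, to about 15 N.
- **Forces:** no reading went above about 18 N on a lever, but I only read force at the end of each move.
- **Robot:** the gripper stood clear of everything at the end. It was never brought near the other bench items, but I did not look at them again after the job.

**What disagreed:**
- **Lever stops:** under load the knobs gave about 0.05–0.07 rad past rest, so the stops felt springy rather than hard. The angles I worked out from the tool position read about 0.02 lower than the camera's.
- **Board height at rest:** before seating, the camera put the lower edge at about 24 mm instead of 27 mm. I put that down to a camera height error in that view.

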